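Pack two cupboard latches the same way round and shut the case

TASK

Pack the two loose cupboard latches into the two empty compartments of the case, one in each, lying flat and squarely with their steel tongues pointing to the front of the case, like the latch that is already packed. Then swing the case's lid over and press it down until it is fully shut, leaving the tape, the labels and the screwdriver where they are.

Things in the scene. Friction and masses are not known exactly. Their poses are not given: they have to be found in the camera images.
- case: Shallow grey plastic packing case, fixed to the table: 100 (x) by 196 (y) mm, walls and dividers 12 mm high and 3 mm thick, floor 3 mm thick. Origin at the centre of its underside; x points to the hinge side (rear), -x to its open front, z up. Two dividers part it into three compartments in a row along y, each 94 by 61 mm inside, centred at y = +64.3, 0 and -64.3 mm. The one at +64.3 mm already holds a packed latch that cannot be moved; the other two are empty.
- cell_mid (a point): Centre of the floor of the empty middle compartment (3 mm above the case's underside), axes as the case.
- cell_end (a point): Centre of the floor of the empty end compartment, axes as the case.
- packed_center (a point): Centre of the already packed latch, which is fixed and the same shape as the loose ones; its x axis points along its tongue, to the front of the case.
- latch_a_center (a point): Centre of the housing of a loose cupboard latch, half-way up: white plastic block 38 (x) by 26 (y) by 26 mm high, lying flat on its base on a 3 mm thick cardboard sheet, 40 to 85 g. A steel tongue 14 mm wide and 12 mm thick, 4 to 16 mm above the base, sticks out 16 mm from the +x end, so that x points along the tongue; z is up.
- latch_a_tongue (a point): Tip of that latch's tongue: 35 mm along x from the housing's centre and 3 mm below it.
- latch_b_center (a point): Centre of the housing of the other loose latch, identical to the first.
- latch_b_tongue (a point): Tip of the other latch's tongue.
- lid (a joint): Angle of the case's lid, rad: 0 fully shut, about 1.57 upright, 2.1 leaning back as far as it goes. Stiff hinge: the lid stays where it is left and takes about 1 to 2 N at its free edge to swing.
- lid_hinge (a point): Middle of the lid's hinge line, on the top of the case's rear wall, 50 mm along +x and 12 mm up from the case's origin; the hinge runs along the case's y; axes as the case.
- lid_edge (a point): Middle of the lid's free edge, on its outer face. The lid is a shallow clear plastic hood with a grey frame, 100 by 196 mm and 24 mm deep, hinged on the rear wall; the outer face faces up when shut (then 36 mm above the table) and to the rear when open. This point lies 100 mm from the hinge along the lid and 24 mm out; with the lid shut the point's axes are as the case's.
- tape: Roll of clear packing tape lying flat, 100 mm across, 48 mm high. Leave alone.
- labels: Stack of paper labels, 100 by 150 by 35 mm. Leave alone.
- screwdriver: Screwdriver with a black handle lying on the table. Leave alone.
Not all that is in view belongs to the job. What is shaped like the case but yellow is not meant.

How it is judged:
By the outcome, as a careful person would: the job done as asked, in the order asked, and still so for the second after the job is handed in, with the robot touching nothing.
It also fails if it takes over 72 s, if anything falls off the work surface, if the arm or the gripper's body presses on something with over 40 N, if the wrist force passes 120 N, or if a joint passes its speed limit or range.

ROBOT

A 7-joint arm with a two-finger parallel gripper is mounted at the origin on the work surface. World frame = base frame: x ahead of the robot, y to its left, z up, the work surface at z = 0. Lengths are in m, angles in rad, forces in N, time in s.
With the tool pointing down it reaches from about 0.4 to 0.9 m from the base axis. Payload 5.5 kg.
Tool frame: the origin (TCP) lies midway between the tips of the shut fingers; the grasp point (between the pads) lies 19 mm behind it; z points along the fingers, y is the direction in which the jaws open and shut (so a half turn about z gives the same grasp; the last joint's range is limited). The gripper opens to 92 mm and grips with 3 to 60 N. Pads are 19 mm wide; open, the fingers measure 130 mm over their backs; the gripper's body (75 mm by 190 mm) begins 47 mm behind the grasp point.
Start: joints at [-1.058, 0.501, -0.427, 1.55, 0.221, 1.138, -0.21], TCP at [0.161, 0.63, 0.227] pointing down, gripper open.
Joint ranges: [-2.88, 2.88], [-0.31, 2.03], [-1.54, 1.56], [0.2, 2.42], [-1.41, 4.55], [0.19, 2.02], [-2.57, 2.57]. Speed limits (rad/s): [2.57, 2.57, 3.14, 3.14, 3.14, 3.14, 3.14].

INTERFACE

Orientations are given as a rotation vector (axis times angle).
In Python, from cell import env, optics, hand_in gives the robot as it stands.
- The arm moves only by the tool servo_tool, never from a script. Its argument "motion" is a list of rows, each an object with "dp": the shift along the tool's x, y, z each as a share of 0.05 m, from -1 to 1, a list of three; "yaw": the turn about the tool's z as a share of 30 degrees, from -1 to 1; "jaw": the opening, from 0 (shut) to 1 (fully open). A call has exactly 10 rows; each row shifts and turns the pose as measured when the row begins, along the tool's axes as they then stand; what a row does not reach is not made up. A row lasts 1/10 s, in which the tool goes at most 50 mm and 8.59 degrees, less where a joint would pass 70% of its speed; a pose out of reach is approached as far as the arm can. A call with a number of a shift or a turn outside -1 to 1 is refused whole. A call with a gripper value outside its range is refused whole. The fingers move at their own pace and stop on an object; "newtons" is the grip in N (left out, the last holds). Time passes only in rows, so rows that do not move let the fingers close, or fill a call up. It gives the time, the measured TCP pose, the force and the opening at its end, in the units of the state.
- env.observe(): the state, without advancing time (a new reading comes with each control period).
- optics.snapshot(name): name is "side" or "top"; returns the picture (400x640x3 uint8, red, green, blue); there is no depth.
- optics.camera_model(name): a dict with "fx", "fy", "cx", "cy" (pixels), "dist" ([k1, k2, p1, p2, k3] as OpenCV has them; the pictures are not rectified), "R" (3x3) and "t" (3): a world point X has camera coordinates R X + t. Camera axes: x right, y down, z forward; pixel columns grow to the right and rows downward; lengths in m; the calibration is good to about 2 mm. A picture is of the moment at which its call begins. camera_model takes no time and is no camera call.
- hand_in(): hands the job in, once; it reports no verdict.
The state is a dict: "t": time; "joint_positions": joint angles; "joint_vel": joint speeds; "tau": joint torques, N m; "tool_pos": TCP position; "tool_rot": TCP orientation; "force": force on the tool from outside, world axes, zero at the start; "moment": the same for the moment, N m; "opening": finger opening in m.
Only numpy, scipy, OpenCV 4.12 (cv2) and the standard library are available. Lean on these libraries where they do the work, as an engineer would, in place of code of your own. Each camera call takes 0.05 s, during which the arm holds its last target.

## Working session

There is one attempt and no reset: what is moved stays moved. The work goes in short steps, Python scripts to look and compute and a tool call to move; the robot and the scene stay as the last step left them, time stands still between calls to the robot, and variables do not carry over. Pictures are saved under pics/ and viewed, and the job is handed in when it is done.

Besides the shell and the picture viewer there is one more tool, called after "Request:" as name(argument=value, ...) on one line, values as JSON. servo_tool: Moves the arm, as the interface text tells. Its arguments: {"type":"object","properties":{"motion":{"type":"array","items":{"type":"object","properties":{"dp":{"type":"array","items":{"type":"number","minimum":-1,"maximum":1}},"yaw":{"type":"number","minimum":-1,"maximum":1},"jaw":{"type":"number"}}}},"newtons":{"type":"number"}},"required":["motion"]}

```bash
ls; mkdir -p pics
python3 - <<'E'
from cell import env, optics
import cv2
print(env.observe())
for n in ("top","side"):
    im=optics.snapshot(n); cv2.imwrite(f"pics/{n}0.png",im[:,:,::-1])
    print(n,optics.camera_model(n))
E
```

```text
pics
{'t': 0.0, 'joint_positions': array([-1.05774324,  0.50184009, -0.42673018,  1.55148365,  0.22080089,
        1.13830333, -0.21031112]), 'joint_vel': array([ 0.00086607, -0.00052639, -0.00056358, -0.00075703, -0.00068209,
       -0.00133864,  0.00087233]), 'tau': array([-1.05919398e-04, -5.66587687e+01, -5.81634074e+00, -2.79109436e+01,
       -6.87342044e-02,  3.05566157e-02,  1.74434335e-04]), 'tool_pos': array([0.16062139, 0.62909637, 0.22566384]), 'tool_rot': array([-3.91417751e-01, -3.11683249e+00,  3.08460391e-03]), 'force': array([-0.13296813, -0.26505849,  0.26766602]), 'moment': array([ 0.02265407, -0.04665177,  0.00758598]), 'opening': 0.09196768144236124}
top {'fx': 408.8925962810477, 'fy': 408.8925962810477, 'cx': 322.5409191025231, 'cy': 191.3492797487809, 'dist': array([-0.06990116,  0.        ,  0.        ,  0.        ,  0.        ]), 'R': array([[ 0.01472428, -0.99948018,  0.0286803 ],
       [-0.98025766, -0.02008548, -0.19670152],
       [ 0.19717533, -0.0252178 , -0.98004385]]), 't': array([-0.01451051,  0.50518446,  1.06138106])}
side {'fx': 504.42269297993016, 'fy': 504.42269297993016, 'cx': 323.045762452317, 'cy': 202.6788147272842, 'dist': array([-0.09877949,  0.        ,  0.        ,  0.        ,  0.        ]), 'R': array([[-0.87727596, -0.47969662,  0.01667431],
       [-0.34790834,  0.61155908, -0.71060205],
       [ 0.33067608, -0.62919523, -0.70339654]]), 't': array([0.44683185, 0.23400909, 1.17290759])}
```

View pics/top0.png

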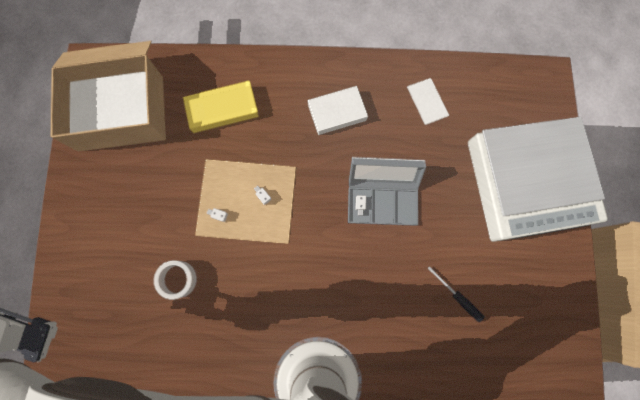

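View pics/side0.png

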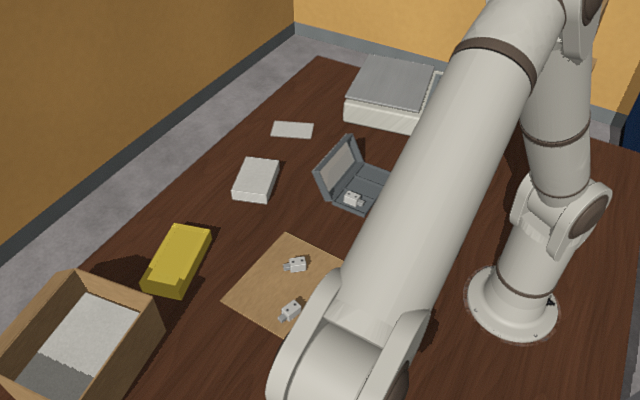

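The top view shows the grey case (385,190) with the lid open at the rear and a packed latch in its left cell. The two loose latches lie on the cardboard at about (217,215) and (262,195). The yellow look-alike is at (222,106). Next I'll enlarge the area.

Run:
```python
import cv2,numpy as np
a=cv2.imread("pics/top0.png"); s=cv2.imread("pics/side0.png")
c1=cv2.resize(a[175:235,195:285],None,fx=8,fy=8,interpolation=cv2.INTER_CUBIC)
c2=cv2.resize(a[150:235,340:430],None,fx=7,fy=7,interpolation=cv2.INTER_CUBIC)
cv2.imwrite("pics/c1.png",c1);cv2.imwrite("pics/c2.png",c2)
cv2.imwrite("pics/c3.png",cv2.resize(s[240:340,260:350],None,fx=6,fy=6,interpolation=cv2.INTER_CUBIC))
```

```text
(no output)
```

View pics/c1.png

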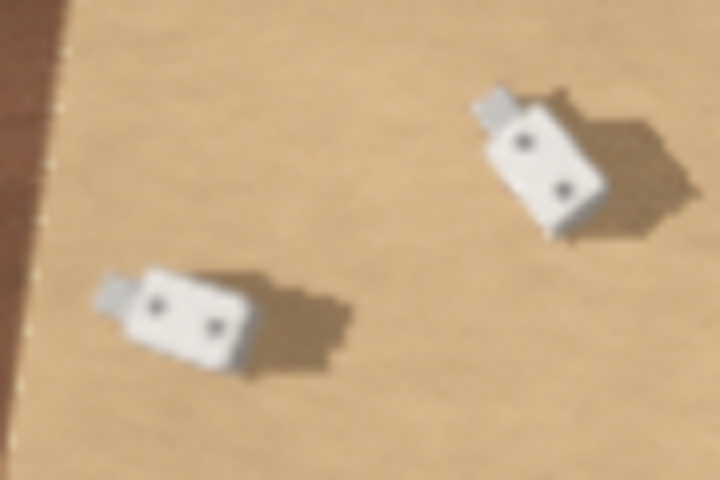

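View pics/c2.png

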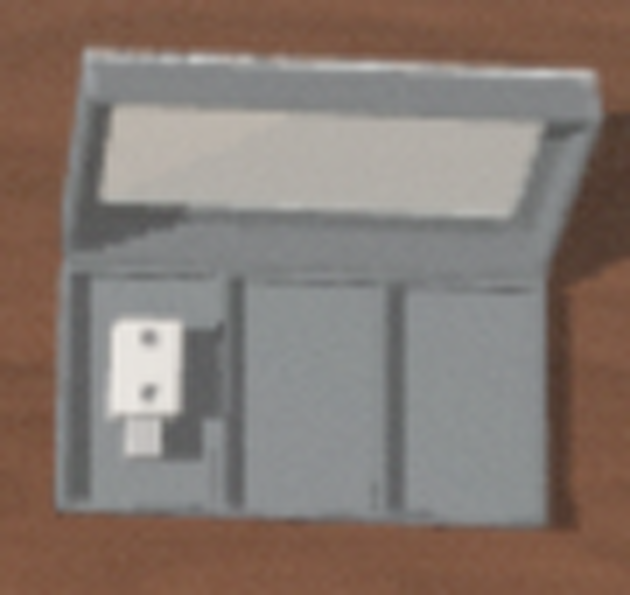

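View pics/c3.png

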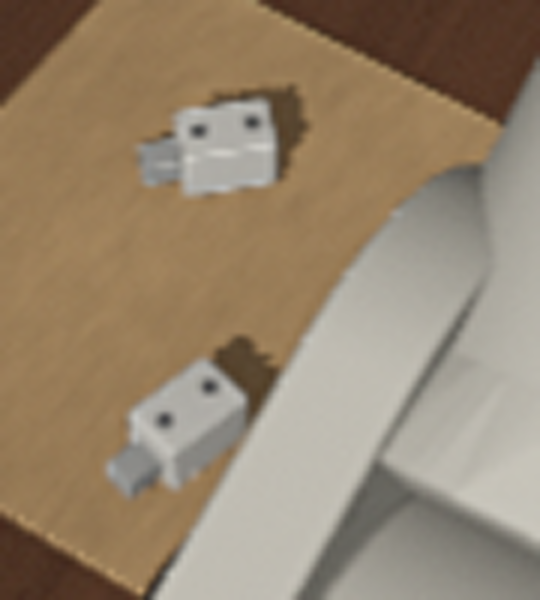

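The crops confirm two white latches with grey tongues. A has its tongue at about (208,212) and B at about (257,189), both pointing left or up-left. The case front is at the bottom of the image. Next I'll measure.

```bash
cat > h.py <<'E'
import cv2,numpy as np
from cell import env,optics
def unproj(n,pts,z):
    m=optics.camera_model(n);K=np.array([[m['fx'],0,m['cx']],[0,m['fy'],m['cy']],[0,0,1]])
    u=cv2.undistortPoints(np.array(pts,float).reshape(-1,1,2),K,m['dist']).reshape(-1,2)
    d=np.c_[u,np.ones(len(u))]@m['R']; c=-m['R'].T@m['t']
    return c+d*((z-c[2])/d[:,2])[:,None]
def proj(n,X):
    m=optics.camera_model(n);K=np.array([[m['fx'],0,m['cx']],[0,m['fy'],m['cy']],[0,0,1]])
    return cv2.projectPoints(np.array(X,float).reshape(-1,3),cv2.Rodrigues(m['R'])[0],m['t'],K,m['dist'])[0].reshape(-1,2)
def face(im,x0,y0,x1,y1,z=.029,n="top",thr=None,S=8):
    c=cv2.resize(im[y0:y1,x0:x1],None,fx=S,fy=S,interpolation=cv2.INTER_CUBIC)
    hsv=cv2.cvtColor(c,cv2.COLOR_BGR2HSV)
    mask=((hsv[...,1]<35)&(hsv[...,2]>(thr or 205))).astype(np.uint8)
    mask=cv2.morphologyEx(mask,cv2.MORPH_CLOSE,np.ones((25,25)))
    mask=cv2.morphologyEx(mask,cv2.MORPH_OPEN,np.ones((15,15)))
    cs=cv2.findContours(mask,cv2.RETR_EXTERNAL,cv2.CHAIN_APPROX_NONE)[0]
    k=max(cs,key=cv2.contourArea).reshape(-1,2)
    px=(k+.5)/S-.5+[x0,y0]
    X=unproj(n,px,z)[:,:2]
    r=cv2.minAreaRect((X*1000).astype(np.float32)); b=cv2.boxPoints(r)
    e=[b[1]-b[0],b[2]-b[1]]; e=max(e,key=np.linalg.norm)
    return np.array(r[0]).round(1),np.array(r[1]).round(1),round(np.degrees(np.arctan2(e[1],e[0])),1),px.mean(0).round(1)
E
python3 - <<'E'
from h import *
im=cv2.imread("pics/top0.png")
for nm,b in dict(A=(200,200,235,230),B=(248,180,280,210),P=(350,190,370,213)).items(): print(nm,face(im,*b))
# holes / tongue ends from crops
f=lambda p,x,y,s:[(p[0]+.5)/s-.5+x,(p[1]+.5)/s-.5+y]
for nm,h in dict(A=[(157,306),(216,327)],B=[(524,142),(564,190)]).items():
    X=unproj("top",[f(p,195,175,8) for p in h],.029)[:,:2]; d=X[0]-X[1]
    print(nm,X.mean(0),np.degrees(np.arctan2(d[1],d[0])))
h=[(149,391),(149,338)];X=unproj("top",[f(p,340,150,7) for p in h],.029)[:,:2];d=X[0]-X[1];print('P',X.mean(0),np.degrees(np.arctan2(d[1],d[0])))
# case corners at wall top z=.012: rear-left, rear-right(hinge), front
for nm,p in dict(FL=(57,512),FR=(548,525),dvL=(236,505),dvR=(397,512),HL=(65,265),HR=(548,275)).items():
    print(nm,unproj("top",[f(p,340,150,7)],.012)[0])
X=unproj("top",[f((85,50),340,150,7),f((597,72),340,150,7)],.115);print('lid edge',X)
print(unproj("side",[[0,0]],0.03))
print(cv2.Rodrigues(env.observe()['tool_rot'])[0])
E
```

```text
A (array([439.8, 280.8]), array([38.4, 25.8]), np.float32(70.4), array([217.5, 214.3]))
B (array([497.3, 162.1]), array([42.5, 25.3]), np.float32(40.7), array([261.7, 194.9]))
P (array([ 481.6, -110.8]), array([26. , 37.2]), np.float32(-2.5), array([360.2, 202. ]))
A [0.44028498 0.27917522] 71.75130273955051
B [0.49513303 0.15920737] 41.22867980943794
P [ 0.48280313 -0.11268175] 179.8024001523058
FL [ 0.42563081 -0.07789441  0.012     ]
FR [ 0.4236803  -0.27498309  0.012     ]
dvL [ 0.42966505 -0.14936734  0.012     ]
dvR [ 0.42793483 -0.2140257   0.012     ]
HL [ 0.52591212 -0.08084516  0.012     ]
HR [ 0.52589111 -0.27808908  0.012     ]
lid edge [[ 0.58610874 -0.07876106  0.115     ]
 [ 0.58236038 -0.2719146   0.115     ]]
[[ 2.60221119 -0.50296731  0.03      ]]
[[-9.68968435e-01  2.47184044e-01 -4.69829137e-04]
 [ 2.47184487e-01  9.68966980e-01 -1.67948703e-03]
 [ 4.01065238e-05 -1.74350440e-03 -9.99998479e-01]]
```

```bash
cat >> h.py <<'E'
def plan(x,y,z,ang,N,z_first=None):
    s=env.observe();p=np.array(s['tool_pos']);R=cv2.Rodrigues(np.array(s['tool_rot']))[0]
    a0=np.degrees(np.arctan2(R[1,0],R[0,0])); d=(ang-a0+180)%360-180
    print('t',round(s['t'],2),'pos',p.round(4),'ang',round(a0,1),'turn',round(d,1),'F',np.round(s['force'],1),'open',round(s['opening']*1000,1),'tilt',R[2].round(3),'q',np.round(s['joint_positions'],2))
    D=(np.array([x,y,z])-p)/N
    for i in range(N):
        a=np.radians(a0+d*i/N); c,sn=np.cos(a),np.sin(a)
        # tool x=(c,s,0), tool z=(0,0,-1), tool y=z x x=(s,-c,0)
        print([round(v/.05,2) for v in (D[0]*c+D[1]*sn, D[0]*sn-D[1]*c, -D[2])],'yaw',round(-d/N/30,3))
E
python3 -c "
from h import *
plan(.440,.280,.12,71.5,16)"
```

```text
t 0.1 pos [0.1606 0.6292 0.2258] ang 165.7 turn -94.2 F [-0.7  1.  -0.3] open 91.8 tilt [ 0.    -0.002 -1.   ] q [-1.06  0.5  -0.43  1.55  0.22  1.14 -0.21]
[np.float64(-0.45), np.float64(-0.34), np.float64(0.13)] yaw 0.196
[np.float64(-0.48), np.float64(-0.29), np.float64(0.13)] yaw 0.196
[np.float64(-0.51), np.float64(-0.24), np.float64(0.13)] yaw 0.196
[np.float64(-0.53), np.float64(-0.19), np.float64(0.13)] yaw 0.196
[np.float64(-0.54), np.float64(-0.13), np.float64(0.13)] yaw 0.196
[np.float64(-0.55), np.float64(-0.07), np.float64(0.13)] yaw 0.196
[np.float64(-0.56), np.float64(-0.02), np.float64(0.13)] yaw 0.196
[np.float64(-0.56), np.float64(0.04), np.float64(0.13)] yaw 0.196
[np.float64(-0.55), np.float64(0.1), np.float64(0.13)] yaw 0.196
[np.float64(-0.54), np.float64(0.15), np.float64(0.13)] yaw 0.196
[np.float64(-0.52), np.float64(0.21), np.float64(0.13)] yaw 0.196
[np.float64(-0.49), np.float64(0.26), np.float64(0.13)] yaw 0.196
[np.float64(-0.47), np.float64(0.31), np.float64(0.13)] yaw 0.196
[np.float64(-0.43), np.float64(0.36), np.float64(0.13)] yaw 0.196
[np.float64(-0.39), np.float64(0.4), np.float64(0.13)] yaw 0.196
[np.float64(-0.35), np.float64(0.44), np.float64(0.13)] yaw 0.196
```

Request:
servo_tool(motion=[{"dp": [-0.45,-0.34,0.13],"yaw": 0.2,"jaw": 0.6},{"dp": [-0.48,-0.29,0.13],"yaw": 0.2,"jaw": 0.6},{"dp": [-0.51,-0.24,0.13],"yaw": 0.2,"jaw": 0.6},{"dp": [-0.53,-0.19,0.13],"yaw": 0.2,"jaw": 0.6},{"dp": [-0.54,-0.13,0.13],"yaw": 0.2,"jaw": 0.6},{"dp": [-0.55,-0.07,0.13],"yaw": 0.2,"jaw": 0.6},{"dp": [-0.56,-0.02,0.13],"yaw": 0.2,"jaw": 0.6},{"dp": [-0.56,0.04,0.13],"yaw": 0.2,"jaw": 0.6},{"dp": [-0.55,0.1,0.13],"yaw": 0.2,"jaw": 0.6},{"dp": [-0.54,0.15,0.13],"yaw": 0.2,"jaw": 0.6}], newtons=15)

```text
t: 1.1
tool_pos: [0.3294, 0.3992, 0.1545]
tool_rot: [-1.936, -2.47, 0.012]
force: [1.1, -0.3, -0.6]
opening: 0.055
```

```bash
python3 -c "
from h import *
plan(.440,.280,.09,71.5,10)"
```

```text
t 1.1 pos [0.3294 0.3992 0.1545] ang 103.8 turn -32.3 F [ 1.1 -0.3 -0.6] open 55.0 tilt [-0.002 -0.008 -1.   ] q [-0.8   0.33 -0.15  1.95  0.06  0.87 -0.74]
[np.float64(-0.28), np.float64(0.16), np.float64(0.13)] yaw 0.108
[np.float64(-0.27), np.float64(0.17), np.float64(0.13)] yaw 0.108
[np.float64(-0.26), np.float64(0.19), np.float64(0.13)] yaw 0.108
[np.float64(-0.25), np.float64(0.2), np.float64(0.13)] yaw 0.108
[np.float64(-0.24), np.float64(0.22), np.float64(0.13)] yaw 0.108
[np.float64(-0.23), np.float64(0.23), np.float64(0.13)] yaw 0.108
[np.float64(-0.22), np.float64(0.24), np.float64(0.13)] yaw 0.108
[np.float64(-0.2), np.float64(0.26), np.float64(0.13)] yaw 0.108
[np.float64(-0.19), np.float64(0.27), np.float64(0.13)] yaw 0.108
[np.float64(-0.17), np.float64(0.28), np.float64(0.13)] yaw 0.108
```

Request:
servo_tool(motion=[{"dp": [-0.29,0.17,0.14],"yaw": 0.11},{"dp": [-0.28,0.18,0.14],"yaw": 0.11},{"dp": [-0.27,0.2,0.14],"yaw": 0.11},{"dp": [-0.26,0.21,0.14],"yaw": 0.11},{"dp": [-0.25,0.23,0.14],"yaw": 0.11},{"dp": [-0.24,0.24,0.14],"yaw": 0.11},{"dp": [-0.22,0.25,0.14],"yaw": 0.11},{"dp": [-0.21,0.27,0.14],"yaw": 0.11},{"dp": [-0.2,0.28,0.14],"yaw": 0.11},{"dp": [-0.17,0.28,0.14],"yaw": 0.11}])

```text
invalid input at $.motion[0]: expected keys dp, yaw, jaw
```

```bash
python3 -c "
from h import *
plan(.440,.280,.0142,71.5,6)
for n in ('top','side'): cv2.imwrite(f'pics/{n}1.png',optics.snapshot(n)[:,:,::-1])
a=cv2.imread('pics/top1.png');b=cv2.imread('pics/side1.png')
cv2.imwrite('pics/m1.png',np.hstack([cv2.resize(a[140:260,140:300],None,fx=2.5,fy=2.5),cv2.resize(b[190:370,230:390],None,fx=2.5,fy=1.667)]))"
```

```text
t 1.1 pos [0.3294 0.3992 0.1545] ang 103.8 turn -32.3 F [ 1.1 -0.3 -0.6] open 55.0 tilt [-0.002 -0.008 -1.   ] q [-0.8   0.33 -0.15  1.95  0.06  0.87 -0.74]
[np.float64(-0.47), np.float64(0.26), np.float64(0.47)] yaw 0.18
[np.float64(-0.45), np.float64(0.31), np.float64(0.47)] yaw 0.18
[np.float64(-0.42), np.float64(0.35), np.float64(0.47)] yaw 0.18
[np.float64(-0.38), np.float64(0.38), np.float64(0.47)] yaw 0.18
[np.float64(-0.34), np.float64(0.42), np.float64(0.47)] yaw 0.18
[np.float64(-0.3), np.float64(0.45), np.float64(0.47)] yaw 0.18
```

View pics/m1.png

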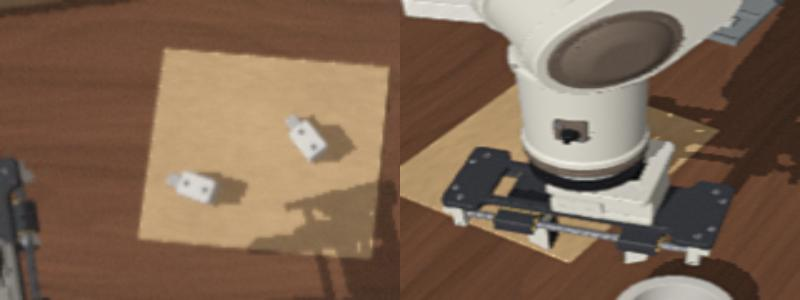

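The move was refused because "jaw" is required in every row. The picture shows the wide body lying along the jaw axis, and the scene is unchanged.

Request:
servo_tool(motion=[{"dp": [-0.29,0.17,0.14],"yaw": 0.11,"jaw": 0.6},{"dp": [-0.28,0.18,0.14],"yaw": 0.11,"jaw": 0.6},{"dp": [-0.27,0.2,0.14],"yaw": 0.11,"jaw": 0.6},{"dp": [-0.26,0.21,0.14],"yaw": 0.11,"jaw": 0.6},{"dp": [-0.25,0.23,0.14],"yaw": 0.11,"jaw": 0.6},{"dp": [-0.24,0.24,0.14],"yaw": 0.11,"jaw": 0.6},{"dp": [-0.22,0.25,0.14],"yaw": 0.11,"jaw": 0.6},{"dp": [-0.21,0.27,0.14],"yaw": 0.11,"jaw": 0.6},{"dp": [-0.2,0.28,0.14],"yaw": 0.11,"jaw": 0.6},{"dp": [-0.17,0.28,0.14],"yaw": 0.11,"jaw": 0.6}])

```text
t: 2.2
tool_pos: [0.4506, 0.2612, 0.0777]
tool_rot: [2.601, 1.759, -0.016]
force: [-0.2, 0.3, 0.2]
opening: 0.0552
```

```bash
python3 -c "
from h import *
plan(.440,.280,.0142,71.5,7)
for n in ('top','side'): cv2.imwrite(f'pics/{n}1.png',optics.snapshot(n)[:,:,::-1])
a=cv2.imread('pics/top1.png');b=cv2.imread('pics/side1.png')
cv2.imwrite('pics/m1.png',np.hstack([cv2.resize(a[140:260,140:300],None,fx=2.5,fy=2.5),cv2.resize(b[240:360,230:390],None,fx=2.5,fy=2.5)]))"
```

```text
t 2.2 pos [0.4506 0.2612 0.0777] ang 68.1 turn 3.4 F [-0.2  0.3  0.2] open 55.2 tilt [-0.009 -0.005 -1.   ] q [-0.62  0.45  0.05  1.99 -0.03  0.71 -0.93]
[np.float64(0.04), np.float64(-0.05), np.float64(0.18)] yaw -0.016
[np.float64(0.04), np.float64(-0.05), np.float64(0.18)] yaw -0.016
[np.float64(0.04), np.float64(-0.05), np.float64(0.18)] yaw -0.016
[np.float64(0.04), np.float64(-0.05), np.float64(0.18)] yaw -0.016
[np.float64(0.04), np.float64(-0.05), np.float64(0.18)] yaw -0.016
[np.float64(0.04), np.float64(-0.05), np.float64(0.18)] yaw -0.016
[np.float64(0.04), np.float64(-0.05), np.float64(0.18)] yaw -0.016
```

View pics/m1.png

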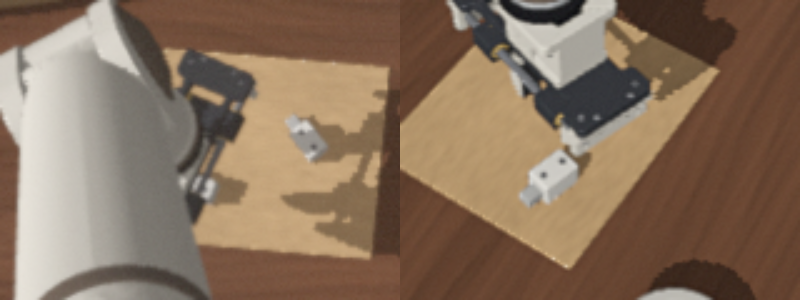

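Request:
servo_tool(motion=[{"dp": [0.12,-0.12,0.0],"yaw": -0.04,"jaw": 0.6},{"dp": [0.1,-0.12,0.0],"yaw": -0.04,"jaw": 0.6},{"dp": [0.06,-0.1,0.0],"yaw": -0.03,"jaw": 0.6},{"dp": [0,0,0.2],"yaw": 0,"jaw": 0.6},{"dp": [0,0,0.2],"yaw": 0,"jaw": 0.6},{"dp": [0,0,0.2],"yaw": 0,"jaw": 0.6},{"dp": [0,0,0.2],"yaw": 0,"jaw": 0.6},{"dp": [0,0,0],"yaw": 0,"jaw": 0.6},{"dp": [0,0,0],"yaw": 0,"jaw": 0.6},{"dp": [0,0,0],"yaw": 0,"jaw": 0.6}])

```text
t: 3.3
tool_pos: [0.436, 0.283, 0.0329]
tool_rot: [-2.541, -1.847, 0.021]
force: [-0.6, -0.5, 1.0]
opening: 0.0552
```

```bash
python3 -c "
from h import *
plan(.440,.280,.0142,71.5,1)
cv2.imwrite('pics/side2.png',optics.snapshot('side')[:,:,::-1])
b=cv2.imread('pics/side2.png')
cv2.imwrite('pics/m2.png',cv2.resize(b[240:360,230:390],None,fx=4,fy=4))"
```

```text
t 3.3 pos [0.436  0.283  0.0329] ang 72.0 turn -0.5 F [-0.6 -0.5  1. ] open 55.2 tilt [-0.011 -0.008 -1.   ] q [-0.64  0.53  0.02  2.01 -0.02  0.62 -0.93]
[np.float64(-0.03), np.float64(0.09), np.float64(0.37)] yaw 0.017
```

View pics/m2.png

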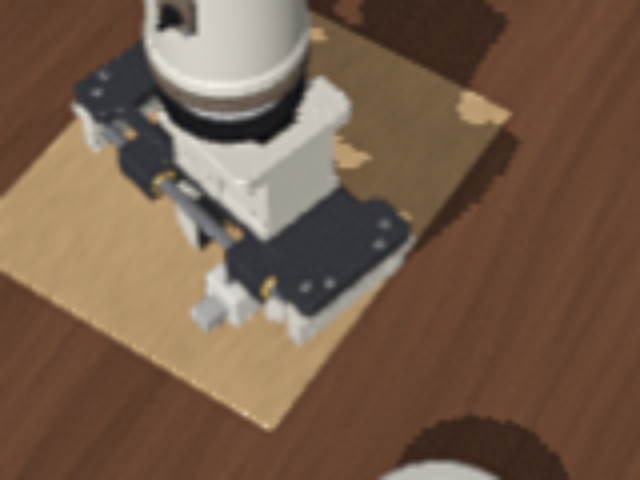

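The latch lies between the fingers with the tongue clear of them. I'll go down and close.

Request:
servo_tool(motion=[{"dp": [-0.03,0.06,0.1],"yaw": 0.01,"jaw": 0.6},{"dp": [0,0.02,0.1],"yaw": 0,"jaw": 0.6},{"dp": [0,0,0.1],"yaw": 0,"jaw": 0.6},{"dp": [0,0,0.05],"yaw": 0,"jaw": 0.6},{"dp": [0,0,0],"yaw": 0,"jaw": 0.6},{"dp": [0,0,0],"yaw": 0,"jaw": 0.2},{"dp": [0,0,0],"yaw": 0,"jaw": 0.2},{"dp": [0,0,0],"yaw": 0,"jaw": 0.2},{"dp": [0,0,0],"yaw": 0,"jaw": 0.2},{"dp": [0,0,0],"yaw": 0,"jaw": 0.2}], newtons=15)

```text
t: 4.35
tool_pos: [0.4407, 0.2804, 0.0152]
tool_rot: [2.547, 1.839, -0.016]
force: [-0.4, 0.0, -0.8]
opening: 0.026
```

```bash
python3 -c "
from h import *
plan(.440,.280,.0142,71.5,1)
cv2.imwrite('pics/side3.png',optics.snapshot('side')[:,:,::-1])
b=cv2.imread('pics/side3.png')
cv2.imwrite('pics/m3.png',cv2.resize(b[240:360,230:390],None,fx=4,fy=4))"
```

```text
t 4.35 pos [0.4407 0.2804 0.0152] ang 71.7 turn -0.2 F [-0.4  0.  -0.8] open 26.0 tilt [-0.008 -0.006 -1.   ] q [-0.64  0.56  0.02  2.01 -0.02  0.58 -0.92]
[np.float64(-0.01), np.float64(-0.01), np.float64(0.02)] yaw 0.005
```

View pics/m3.png

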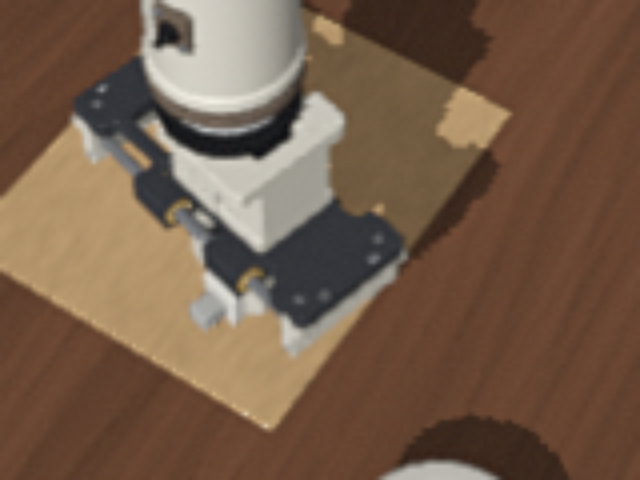

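The opening is 26.0 mm, so the housing is gripped. I'll lift and turn towards the end cell.

Request:
servo_tool(motion=[{"dp": [0,0,-0.1],"yaw": 0,"jaw": 0.2},{"dp": [0,0,-0.3],"yaw": 0,"jaw": 0.2},{"dp": [0,0,-0.4],"yaw": 0,"jaw": 0.2},{"dp": [0,0,-0.4],"yaw": 0,"jaw": 0.2},{"dp": [0,0,-0.4],"yaw": 0,"jaw": 0.2},{"dp": [0,0,-0.4],"yaw": 0,"jaw": 0.2},{"dp": [0,0,-0.3],"yaw": 0,"jaw": 0.2},{"dp": [0,0,-0.1],"yaw": 0,"jaw": 0.2},{"dp": [0,0,0],"yaw": 0,"jaw": 0.2},{"dp": [0,0,0],"yaw": 0,"jaw": 0.2}], newtons=20)

```text
t: 5.4
tool_pos: [0.4405, 0.2801, 0.1408]
tool_rot: [2.547, 1.838, -0.019]
force: [-0.6, 0.5, -1.0]
opening: 0.0259
```

```bash
python3 -c "
from h import *
plan(.480,-.2424,.13,179.2,20)
cv2.imwrite('pics/side4.png',optics.snapshot('side')[:,:,::-1])
b=cv2.imread('pics/side4.png')
cv2.imwrite('pics/m4.png',cv2.resize(b[180:340,230:390],None,fx=4,fy=3.5))"
```

```text
t 5.4 pos [0.4405 0.2801 0.1408] ang 71.6 turn 107.6 F [-0.6  0.5 -1. ] open 25.9 tilt [-0.01  -0.007 -1.   ] q [-0.64  0.36  0.03  1.95 -0.01  0.85 -0.93]
[np.float64(-0.48), np.float64(0.2), np.float64(0.01)] yaw -0.179
[np.float64(-0.5), np.float64(0.16), np.float64(0.01)] yaw -0.179
[np.float64(-0.51), np.float64(0.11), np.float64(0.01)] yaw -0.179
[np.float64(-0.52), np.float64(0.06), np.float64(0.01)] yaw -0.179
[np.float64(-0.52), np.float64(0.01), np.float64(0.01)] yaw -0.179
[np.float64(-0.52), np.float64(-0.04), np.float64(0.01)] yaw -0.179
[np.float64(-0.52), np.float64(-0.09), np.float64(0.01)] yaw -0.179
[np.float64(-0.51), np.float64(-0.14), np.float64(0.01)] yaw -0.179
[np.float64(-0.49), np.float64(-0.18), np.float64(0.01)] yaw -0.179
[np.float64(-0.47), np.float64(-0.23), np.float64(0.01)] yaw -0.179
[np.float64(-0.45), np.float64(-0.27), np.float64(0.01)] yaw -0.179
[np.float64(-0.42), np.float64(-0.31), np.float64(0.01)] yaw -0.179
[np.float64(-0.39), np.float64(-0.35), np.float64(0.01)] yaw -0.179
[np.float64(-0.36), np.float64(-0.38), np.float64(0.01)] yaw -0.179
[np.float64(-0.32), np.float64(-0.42), np.float64(0.01)] yaw -0.179
[np.float64(-0.28), np.float64(-0.44), np.float64(0.01)] yaw -0.179
[np.float64(-0.23), np.float64(-0.47), np.float64(0.01)] yaw -0.179
[np.float64(-0.19), np.float64(-0.49), np.float64(0.01)] yaw -0.179
[np.float64(-0.14), np.float64(-0.5), np.float64(0.01)] yaw -0.179
[np.float64(-0.1), np.float64(-0.52), np.float64(0.01)] yaw -0.179
```

View pics/m4.png

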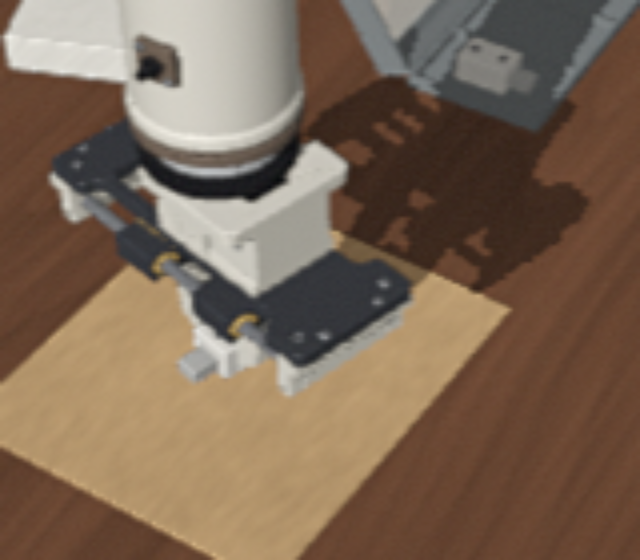

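It is held level with the tongue forward. Next is the transfer.

Request:
servo_tool(motion=[{"dp": [-0.35,0.14,0.0],"yaw": -0.12,"jaw": 0.2},{"dp": [-0.5,0.16,0.0],"yaw": -0.18,"jaw": 0.2},{"dp": [-0.51,0.12,0.0],"yaw": -0.18,"jaw": 0.2},{"dp": [-0.52,0.07,0.0],"yaw": -0.18,"jaw": 0.2},{"dp": [-0.52,0.02,0.0],"yaw": -0.18,"jaw": 0.2},{"dp": [-0.52,-0.03,0.0],"yaw": -0.18,"jaw": 0.2},{"dp": [-0.52,-0.08,0.0],"yaw": -0.18,"jaw": 0.2},{"dp": [-0.51,-0.13,0.0],"yaw": -0.18,"jaw": 0.2},{"dp": [-0.5,-0.17,0.0],"yaw": -0.18,"jaw": 0.2},{"dp": [-0.47,-0.22,0.0],"yaw": -0.18,"jaw": 0.2}])

```text
t: 6.45
tool_pos: [0.454, 0.0203, 0.1328]
tool_rot: [-1.405, -2.788, 0.034]
force: [0.7, -1.3, -2.0]
opening: 0.0258
```

```bash
python3 -c "
from h import *
plan(.480,-.2424,.13,179.2,9)"
```

```text
t 6.45 pos [0.454  0.0203 0.1328] ang 126.5 turn 52.7 F [ 0.7 -1.3 -2. ] open 25.8 tilt [ 0.007 -0.028 -1.   ] q [-0.09  0.27 -0.02  2.1   0.02  0.8   0.51]
[np.float64(-0.5), np.float64(-0.3), np.float64(0.01)] yaw -0.195
[np.float64(-0.47), np.float64(-0.35), np.float64(0.01)] yaw -0.195
[np.float64(-0.43), np.float64(-0.4), np.float64(0.01)] yaw -0.195
[np.float64(-0.39), np.float64(-0.44), np.float64(0.01)] yaw -0.195
[np.float64(-0.34), np.float64(-0.48), np.float64(0.01)] yaw -0.195
[np.float64(-0.29), np.float64(-0.51), np.float64(0.01)] yaw -0.195
[np.float64(-0.24), np.float64(-0.54), np.float64(0.01)] yaw -0.195
[np.float64(-0.18), np.float64(-0.56), np.float64(0.01)] yaw -0.195
[np.float64(-0.12), np.float64(-0.57), np.float64(0.01)] yaw -0.195
```

Request:
servo_tool(motion=[{"dp": [-0.45,-0.27,0.0],"yaw": -0.18,"jaw": 0.2},{"dp": [-0.43,-0.32,0.0],"yaw": -0.18,"jaw": 0.2},{"dp": [-0.4,-0.36,0.0],"yaw": -0.18,"jaw": 0.2},{"dp": [-0.36,-0.4,0.0],"yaw": -0.18,"jaw": 0.2},{"dp": [-0.32,-0.44,0.0],"yaw": -0.18,"jaw": 0.2},{"dp": [-0.26,-0.48,0.0],"yaw": -0.18,"jaw": 0.2},{"dp": [-0.2,-0.45,0.0],"yaw": -0.18,"jaw": 0.2},{"dp": [-0.1,-0.3,0.0],"yaw": -0.1,"jaw": 0.2},{"dp": [0,0,0],"yaw": 0,"jaw": 0.2},{"dp": [0,0,0],"yaw": 0,"jaw": 0.2}])

```text
t: 7.45
tool_pos: [0.4637, -0.1921, 0.1247]
tool_rot: [-0.305, -3.083, 0.02]
force: [-0.3, -0.0, -0.4]
opening: 0.0259
```

```bash
python3 -c "
from h import *
plan(.480,-.2424,.08,179.2,7)
cv2.imwrite('pics/top5.png',optics.snapshot('top')[:,:,::-1]);cv2.imwrite('pics/side5.png',optics.snapshot('side')[:,:,::-1])"
```

```text
t 7.45 pos [ 0.4637 -0.1921  0.1247] ang 168.7 turn 10.5 F [-0.3 -0.  -0.4] open 25.9 tilt [ 0.042 -0.017 -0.999] q [ 0.36  0.37 -0.04  1.98  0.05  0.83  1.66]
[np.float64(-0.07), np.float64(-0.13), np.float64(0.13)] yaw -0.05
[np.float64(-0.07), np.float64(-0.13), np.float64(0.13)] yaw -0.05
[np.float64(-0.07), np.float64(-0.14), np.float64(0.13)] yaw -0.05
[np.float64(-0.06), np.float64(-0.14), np.float64(0.13)] yaw -0.05
[np.float64(-0.06), np.float64(-0.14), np.float64(0.13)] yaw -0.05
[np.float64(-0.06), np.float64(-0.14), np.float64(0.13)] yaw -0.05
[np.float64(-0.05), np.float64(-0.14), np.float64(0.13)] yaw -0.05
```

View pics/side5.png

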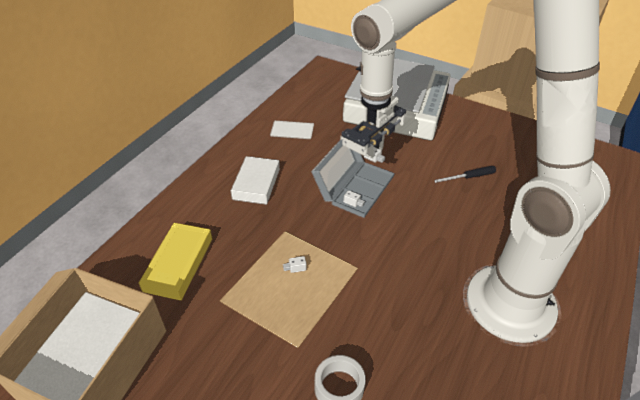

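View pics/top5.png

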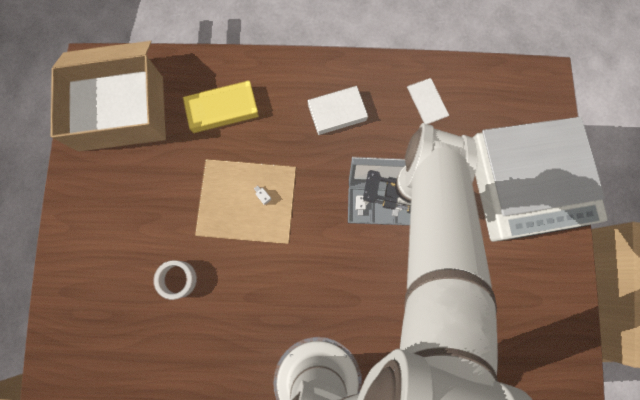

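Still held, and the tool has tilted about 2.4° during the fast moves. I'll continue more slowly over the end cell.

Request:
servo_tool(motion=[{"dp": [-0.06,-0.1,0.05],"yaw": -0.05,"jaw": 0.2},{"dp": [-0.08,-0.18,0.1],"yaw": -0.05,"jaw": 0.2},{"dp": [-0.08,-0.18,0.1],"yaw": -0.05,"jaw": 0.2},{"dp": [-0.06,-0.18,0.1],"yaw": -0.05,"jaw": 0.2},{"dp": [-0.06,-0.16,0.1],"yaw": -0.05,"jaw": 0.2},{"dp": [-0.04,-0.1,0.1],"yaw": -0.05,"jaw": 0.2},{"dp": [0,0,0.1],"yaw": -0.03,"jaw": 0.2},{"dp": [0,0,0.05],"yaw": 0,"jaw": 0.2},{"dp": [0,0,0],"yaw": 0,"jaw": 0.2},{"dp": [0,0,0],"yaw": 0,"jaw": 0.2}])

```text
t: 8.55
tool_pos: [0.4781, -0.2249, 0.0878]
tool_rot: [-0.005, -3.097, 0.006]
force: [0.8, -0.2, -0.9]
opening: 0.0257
```

```bash
python3 -c "
from h import *
plan(.480,-.2424,.03,179.2,1)
print(cv2.Rodrigues(env.observe()['tool_rot'])[0].round(3))
cv2.imwrite('pics/side6.png',optics.snapshot('side')[:,:,::-1])
b=cv2.imread('pics/side6.png')
cv2.imwrite('pics/m6.png',cv2.resize(b[100:230,300:460],None,fx=4,fy=4))"
```

```text
t 8.55 pos [ 0.4781 -0.2249  0.0878] ang 179.8 turn -0.6 F [ 0.8 -0.2 -0.9] open 25.7 tilt [ 0.045 -0.004 -0.999] q [ 0.43  0.46 -0.07  1.94  0.07  0.78  1.88]
[np.float64(-0.04), np.float64(-0.35), np.float64(1.16)] yaw 0.02
[[-0.999  0.003 -0.045]
 [ 0.003  1.    -0.004]
 [ 0.045 -0.004 -0.999]]
```

View pics/m6.png

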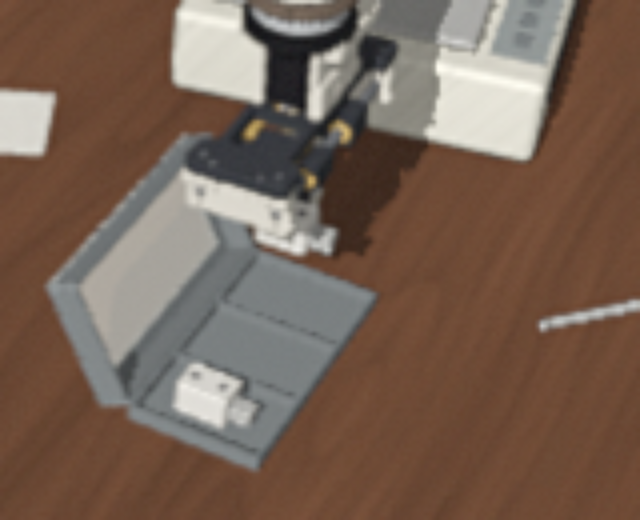

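```bash
python3 -c "
from h import *
print(unproj('side',[[363.6,216.1],[394.1,173.1]],.012))
"
```

```text
[[ 0.42367097 -0.06899116  0.012     ]
 [ 0.42056971 -0.27111591  0.012     ]]
```

Request:
servo_tool(motion=[{"dp": [-0.04,-0.16,0.1],"yaw": 0.0,"jaw": 0.2},{"dp": [-0.03,-0.16,0.15],"yaw": 0.01,"jaw": 0.2},{"dp": [-0.03,-0.1,0.15],"yaw": 0.01,"jaw": 0.2},{"dp": [-0.02,-0.03,0.15],"yaw": 0,"jaw": 0.2},{"dp": [-0.02,0,0.15],"yaw": 0,"jaw": 0.2},{"dp": [-0.02,0,0.15],"yaw": 0,"jaw": 0.2},{"dp": [0,0,0.1],"yaw": 0,"jaw": 0.2},{"dp": [0,0,0],"yaw": 0,"jaw": 0.2},{"dp": [0,0,0],"yaw": 0,"jaw": 0.2},{"dp": [0,0,0],"yaw": 0,"jaw": 0.2}])

```text
t: 9.6
tool_pos: [0.484, -0.2496, 0.0353]
tool_rot: [-0.024, -3.096, 0.006]
force: [-0.2, -0.5, -0.9]
opening: 0.0261
```

```bash
python3 -c "
from h import *
plan(.480,-.2424,.0152,179.2,1)
cv2.imwrite('pics/side7.png',optics.snapshot('side')[:,:,::-1])
b=cv2.imread('pics/side7.png')
cv2.imwrite('pics/m7.png',cv2.resize(b[120:230,310:440],None,fx=5,fy=5))"
```

```text
t 9.6 pos [ 0.484  -0.2496  0.0353] ang 179.1 turn 0.1 F [-0.2 -0.5 -0.9] open 26.1 tilt [ 0.046 -0.004 -0.999] q [ 0.46  0.57 -0.06  1.92  0.08  0.7   1.9 ]
[np.float64(0.08), np.float64(0.14), np.float64(0.4)] yaw -0.003
```

View pics/m7.png

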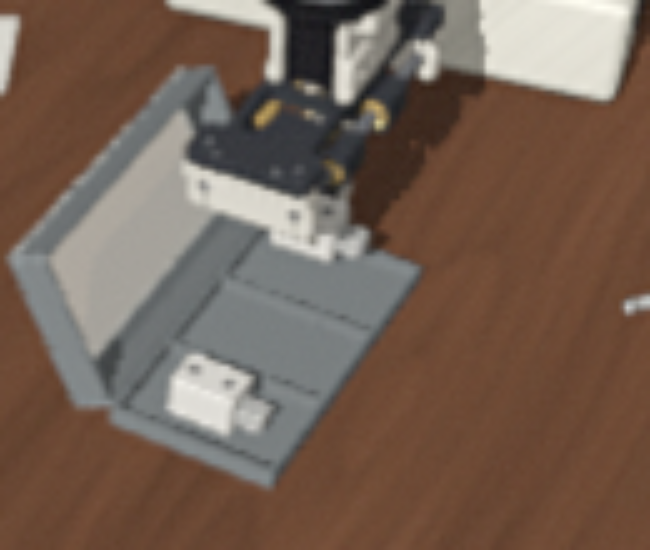

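Request:
servo_tool(motion=[{"dp": [0.04,0.08,0.0],"yaw": 0.0,"jaw": 0.2},{"dp": [0.03,0.06,0.05],"yaw": 0,"jaw": 0.2},{"dp": [0,0.04,0.08],"yaw": 0,"jaw": 0.2},{"dp": [0,0,0.08],"yaw": 0,"jaw": 0.2},{"dp": [0,0,0.06],"yaw": 0,"jaw": 0.2},{"dp": [0,0,0.04],"yaw": 0,"jaw": 0.2},{"dp": [0,0,0],"yaw": 0,"jaw": 0.2},{"dp": [0,0,0],"yaw": 0,"jaw": 0.2},{"dp": [0,0,0],"yaw": 0,"jaw": 0.2},{"dp": [0,0,0],"yaw": 0,"jaw": 0.2}])

```text
t: 10.65
tool_pos: [0.4804, -0.2399, 0.0195]
tool_rot: [-0.024, -3.098, 0.007]
force: [0.5, 0.6, -0.6]
opening: 0.0257
```

```bash
python3 -c "
from h import *
plan(.480,-.241,.0155,179.2,1)
cv2.imwrite('pics/side8.png',optics.snapshot('side')[:,:,::-1])
b=cv2.imread('pics/side8.png')
cv2.imwrite('pics/m8.png',cv2.resize(b[120:230,310:440],None,fx=5,fy=5))"
```

```text
t 10.65 pos [ 0.4804 -0.2399  0.0195] ang 179.1 turn 0.1 F [ 0.5  0.6 -0.6] open 25.7 tilt [ 0.044 -0.005 -0.999] q [ 0.44  0.59 -0.06  1.94  0.08  0.65  1.88]
[np.float64(0.01), np.float64(-0.02), np.float64(0.08)] yaw -0.003
```

View pics/m8.png

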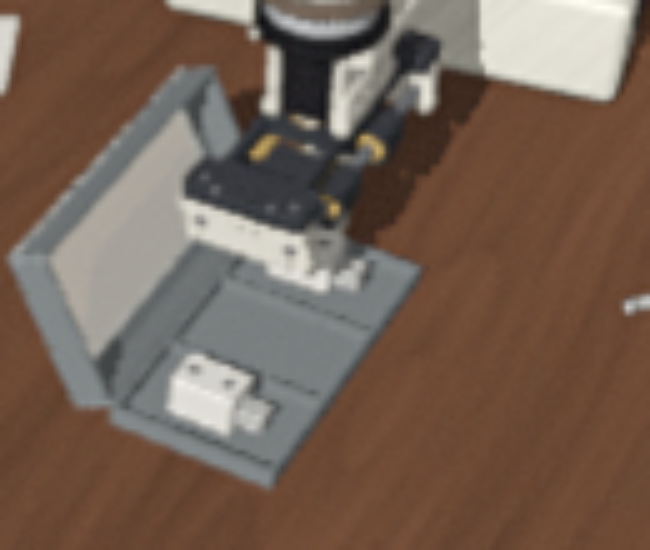

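Positioned as the packed one is. I'll lower the last 3 mm, open slightly, and rise.

Request:
servo_tool(motion=[{"dp": [0,0,0.04],"yaw": 0,"jaw": 0.2},{"dp": [0,0,0.04],"yaw": 0,"jaw": 0.2},{"dp": [0,0,0],"yaw": 0,"jaw": 0.2},{"dp": [0,0,0],"yaw": 0,"jaw": 0.42},{"dp": [0,0,0],"yaw": 0,"jaw": 0.42},{"dp": [0,0,0],"yaw": 0,"jaw": 0.42},{"dp": [0,0,-0.2],"yaw": 0,"jaw": 0.42},{"dp": [0,0,-0.3],"yaw": 0,"jaw": 0.42},{"dp": [0,0,-0.4],"yaw": 0,"jaw": 0.42},{"dp": [0,0,-0.4],"yaw": 0,"jaw": 0.5}])

```text
t: 11.7
tool_pos: [0.4812, -0.2389, 0.0815]
tool_rot: [-0.023, -3.093, 0.004]
force: [1.7, 0.5, 0.2]
opening: 0.0432
```

```bash
python3 -c "
from h import *
plan(.496,.160,.14,41,20)
cv2.imwrite('pics/side9.png',optics.snapshot('side')[:,:,::-1])
b=cv2.imread('pics/side9.png')
cv2.imwrite('pics/m9.png',cv2.resize(b[120:230,310:440],None,fx=5,fy=5))"
```

```text
t 11.7 pos [ 0.4812 -0.2389  0.0815] ang 179.1 turn -138.1 F [1.7 0.5 0.2] open 43.2 tilt [ 0.048 -0.003 -0.999] q [ 0.45  0.49 -0.06  1.92  0.07  0.78  1.89]
[np.float64(-0.01), np.float64(0.4), np.float64(-0.06)] yaw 0.23
[np.float64(0.04), np.float64(0.4), np.float64(-0.06)] yaw 0.23
[np.float64(0.09), np.float64(0.39), np.float64(-0.06)] yaw 0.23
[np.float64(0.13), np.float64(0.38), np.float64(-0.06)] yaw 0.23
[np.float64(0.18), np.float64(0.36), np.float64(-0.06)] yaw 0.23
[np.float64(0.22), np.float64(0.33), np.float64(-0.06)] yaw 0.23
[np.float64(0.26), np.float64(0.3), np.float64(-0.06)] yaw 0.23
[np.float64(0.29), np.float64(0.27), np.float64(-0.06)] yaw 0.23
[np.float64(0.32), np.float64(0.23), np.float64(-0.06)] yaw 0.23
[np.float64(0.35), np.float64(0.19), np.float64(-0.06)] yaw 0.23
[np.float64(0.37), np.float64(0.15), np.float64(-0.06)] yaw 0.23
[np.float64(0.39), np.float64(0.11), np.float64(-0.06)] yaw 0.23
[np.float64(0.39), np.float64(0.06), np.float64(-0.06)] yaw 0.23
[np.float64(0.4), np.float64(0.01), np.float64(-0.06)] yaw 0.23
[np.float64(0.4), np.float64(-0.04), np.float64(-0.06)] yaw 0.23
[np.float64(0.39), np.float64(-0.09), np.float64(-0.06)] yaw 0.23
[np.float64(0.38), np.float64(-0.13), np.float64(-0.06)] yaw 0.23
[np.float64(0.36), np.float64(-0.18), np.float64(-0.06)] yaw 0.23
[np.float64(0.33), np.float64(-0.22), np.float64(-0.06)] yaw 0.23
[np.float64(0.31), np.float64(-0.26), np.float64(-0.06)] yaw 0.23
```

View pics/m9.png

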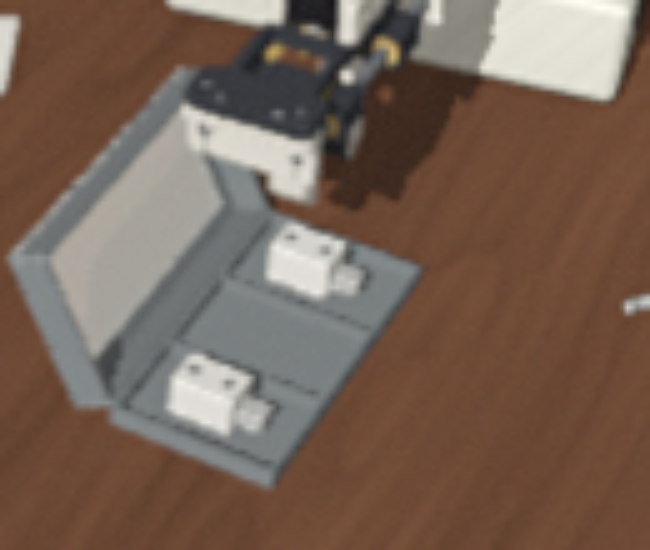

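Latch A sits flat and square in the end cell, matching the packed one. Next is latch B.

Request:
servo_tool(motion=[{"dp": [0,0.15,-0.3],"yaw": 0,"jaw": 0.6},{"dp": [0,0.3,-0.3],"yaw": 0.1,"jaw": 0.6},{"dp": [0.03,0.4,-0.2],"yaw": 0.23,"jaw": 0.6},{"dp": [0.08,0.4,-0.1],"yaw": 0.23,"jaw": 0.6},{"dp": [0.13,0.38,0],"yaw": 0.23,"jaw": 0.6},{"dp": [0.18,0.36,0],"yaw": 0.23,"jaw": 0.6},{"dp": [0.22,0.33,0],"yaw": 0.23,"jaw": 0.6},{"dp": [0.26,0.3,0],"yaw": 0.23,"jaw": 0.6},{"dp": [0.29,0.27,0],"yaw": 0.23,"jaw": 0.6},{"dp": [0.32,0.23,0],"yaw": 0.23,"jaw": 0.6}])

```text
t: 12.75
tool_pos: [0.4874, -0.0556, 0.1385]
tool_rot: [-1.601, -2.676, 0.035]
force: [0.8, -0.1, -0.3]
opening: 0.055
```

```bash
python3 -c "
from h import *
plan(.496,.160,.11,41,10)"
```

```text
t 12.75 pos [ 0.4874 -0.0556  0.1385] ang 118.2 turn -77.2 F [ 0.8 -0.1 -0.3] open 55.0 tilt [ 0.008 -0.031 -0.999] q [-0.01  0.32  0.08  2.01 -0.02  0.84  0.57]
[np.float64(0.37), np.float64(0.22), np.float64(0.06)] yaw 0.257
[np.float64(0.4), np.float64(0.17), np.float64(0.06)] yaw 0.257
[np.float64(0.42), np.float64(0.11), np.float64(0.06)] yaw 0.257
[np.float64(0.43), np.float64(0.06), np.float64(0.06)] yaw 0.257
[np.float64(0.43), np.float64(-0.0), np.float64(0.06)] yaw 0.257
[np.float64(0.43), np.float64(-0.06), np.float64(0.06)] yaw 0.257
[np.float64(0.42), np.float64(-0.12), np.float64(0.06)] yaw 0.257
[np.float64(0.4), np.float64(-0.17), np.float64(0.06)] yaw 0.257
[np.float64(0.37), np.float64(-0.22), np.float64(0.06)] yaw 0.257
[np.float64(0.34), np.float64(-0.27), np.float64(0.06)] yaw 0.257
```

Request:
servo_tool(motion=[{"dp": [0.36,0.22,0.04],"yaw": 0.24,"jaw": 0.6},{"dp": [0.38,0.17,0.04],"yaw": 0.24,"jaw": 0.6},{"dp": [0.4,0.12,0.04],"yaw": 0.24,"jaw": 0.6},{"dp": [0.41,0.06,0.04],"yaw": 0.24,"jaw": 0.6},{"dp": [0.41,0.0,0.04],"yaw": 0.24,"jaw": 0.6},{"dp": [0.4,-0.06,0.04],"yaw": 0.24,"jaw": 0.6},{"dp": [0.38,-0.12,0.04],"yaw": 0.24,"jaw": 0.6},{"dp": [0.3,-0.15,0.04],"yaw": 0.24,"jaw": 0.6},{"dp": [0.1,-0.08,0.04],"yaw": 0.12,"jaw": 0.6},{"dp": [0,0,0],"yaw": 0,"jaw": 0.6}])

```text
t: 13.75
tool_pos: [0.4915, 0.1238, 0.124]
tool_rot: [-2.784, -1.438, 0.036]
force: [-0.1, -0.6, -0.3]
opening: 0.0552
```

```bash
python3 -c "
from h import *
plan(.496,.160,.07,41,6)
cv2.imwrite('pics/side10.png',optics.snapshot('side')[:,:,::-1]);cv2.imwrite('pics/top10.png',optics.snapshot('top')[:,:,::-1])
b=cv2.imread('pics/side10.png');a=cv2.imread('pics/top10.png')
cv2.imwrite('pics/m10.png',np.hstack([cv2.resize(a[150:230,340:430],(400,356)),cv2.resize(b[220:310,240:340],(400,356))]))"
```

```text
t 13.75 pos [0.4915 0.1238 0.124 ] ang 54.6 turn -13.6 F [-0.1 -0.6 -0.3] open 55.2 tilt [-0.017 -0.018 -1.   ] q [-0.48  0.37  0.21  1.99 -0.11  0.81 -0.81]
[np.float64(0.11), np.float64(-0.06), np.float64(0.18)] yaw 0.076
[np.float64(0.1), np.float64(-0.06), np.float64(0.18)] yaw 0.076
[np.float64(0.1), np.float64(-0.07), np.float64(0.18)] yaw 0.076
[np.float64(0.1), np.float64(-0.07), np.float64(0.18)] yaw 0.076
[np.float64(0.1), np.float64(-0.07), np.float64(0.18)] yaw 0.076
[np.float64(0.09), np.float64(-0.08), np.float64(0.18)] yaw 0.076
```

View pics/m10.png

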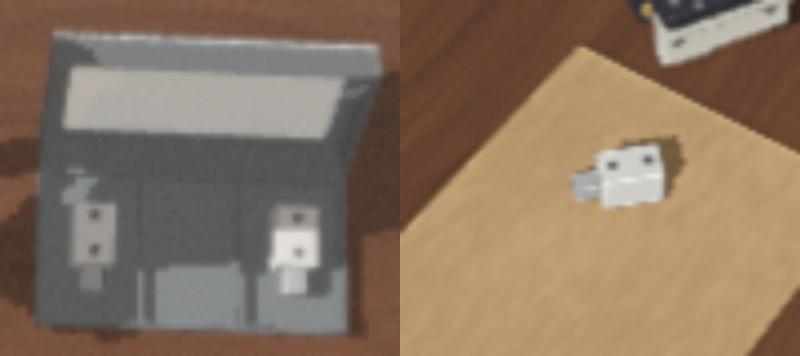

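```bash
python3 -c "
from h import *
X=unproj('side',[[292.9,261.3],[302,260.1]],.029);print(X,X.mean(0),np.degrees(np.arctan2(*(X[0]-X[1])[1::-1])))"
```

```text
[[0.50127883 0.16714138 0.029     ]
 [0.48407346 0.15315305 0.029     ]] [0.49267615 0.16014721 0.029     ] 39.111830847263015
```

Request:
servo_tool(motion=[{"dp": [0.1,-0.06,0.1],"yaw": 0.07,"jaw": 0.6},{"dp": [0.12,-0.08,0.2],"yaw": 0.07,"jaw": 0.6},{"dp": [0.12,-0.08,0.2],"yaw": 0.07,"jaw": 0.6},{"dp": [0.12,-0.08,0.2],"yaw": 0.07,"jaw": 0.6},{"dp": [0.12,-0.08,0.2],"yaw": 0.07,"jaw": 0.6},{"dp": [0.06,-0.06,0.1],"yaw": 0.07,"jaw": 0.6},{"dp": [0,0,0],"yaw": 0.03,"jaw": 0.6},{"dp": [0,0,0],"yaw": 0,"jaw": 0.6},{"dp": [0,0,0],"yaw": 0,"jaw": 0.6},{"dp": [0,0,0],"yaw": 0,"jaw": 0.6}])

```text
t: 14.85
tool_pos: [0.4989, 0.1524, 0.0761]
tool_rot: [-2.942, -1.093, 0.029]
force: [-0.3, 0.1, 0.6]
opening: 0.0552
```

```bash
python3 -c "
from h import *
plan(.496,.160,.04,41,3)"
```

```text
t 14.85 pos [0.4989 0.1524 0.0761] ang 40.8 turn 0.2 F [-0.3  0.1  0.6] open 55.2 tilt [-0.016 -0.009 -1.   ] q [-0.55  0.47  0.24  1.99 -0.17  0.72 -1.06]
[np.float64(0.02), np.float64(-0.05), np.float64(0.24)] yaw -0.003
[np.float64(0.02), np.float64(-0.05), np.float64(0.24)] yaw -0.003
[np.float64(0.02), np.float64(-0.05), np.float64(0.24)] yaw -0.003
```

Request:
servo_tool(motion=[{"dp": [0.02,-0.08,0.1],"yaw": 0,"jaw": 0.6},{"dp": [0.02,-0.08,0.2],"yaw": 0,"jaw": 0.6},{"dp": [0.01,-0.04,0.2],"yaw": 0,"jaw": 0.6},{"dp": [0,0,0.2],"yaw": 0,"jaw": 0.6},{"dp": [0,0,0.1],"yaw": 0,"jaw": 0.6},{"dp": [0,0,0],"yaw": 0,"jaw": 0.6},{"dp": [0,0,0],"yaw": 0,"jaw": 0.6},{"dp": [0,0,0],"yaw": 0,"jaw": 0.6},{"dp": [0,0,0],"yaw": 0,"jaw": 0.6},{"dp": [0,0,0],"yaw": 0,"jaw": 0.6}])

```text
t: 15.85
tool_pos: [0.493, 0.1618, 0.0326]
tool_rot: [-2.942, -1.094, 0.029]
force: [0.2, 0.7, 0.3]
opening: 0.0552
```

```bash
python3 -c "
from h import *
plan(.495,.160,.0152,41,1)
cv2.imwrite('pics/side11.png',optics.snapshot('side')[:,:,::-1])
b=cv2.imread('pics/side11.png')
cv2.imwrite('pics/m11.png',cv2.resize(b[210:320,230:360],None,fx=5,fy=5))"
```

```text
t 15.85 pos [0.493  0.1618 0.0326] ang 40.8 turn 0.2 F [0.2 0.7 0.3] open 55.2 tilt [-0.016 -0.009 -1.   ] q [-0.55  0.54  0.22  2.01 -0.2   0.63 -1.05]
[np.float64(0.01), np.float64(0.05), np.float64(0.35)] yaw -0.007
```

View pics/m11.png

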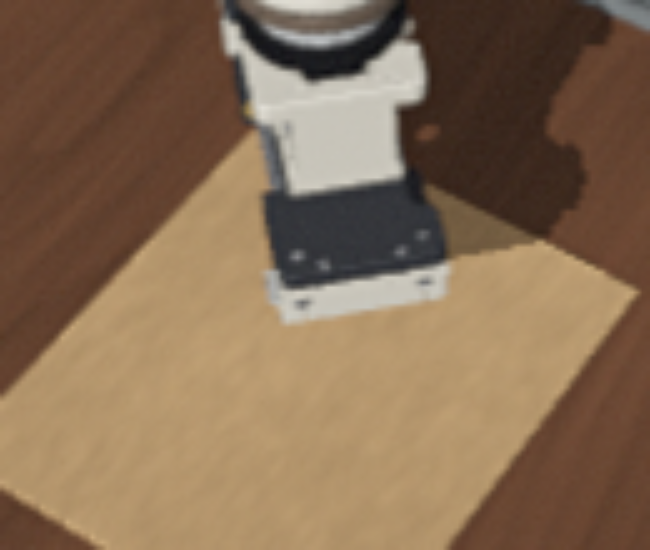

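The latch is hidden behind the finger, but the opening leaves ±14 mm of margin. I'll descend and close.

Request:
servo_tool(motion=[{"dp": [0.01,0.04,0.1],"yaw": 0,"jaw": 0.6},{"dp": [0,0.01,0.1],"yaw": 0,"jaw": 0.6},{"dp": [0,0,0.1],"yaw": 0,"jaw": 0.6},{"dp": [0,0,0.05],"yaw": 0,"jaw": 0.6},{"dp": [0,0,0],"yaw": 0,"jaw": 0.6},{"dp": [0,0,0],"yaw": 0,"jaw": 0.2},{"dp": [0,0,0],"yaw": 0,"jaw": 0.2},{"dp": [0,0,0],"yaw": 0,"jaw": 0.2},{"dp": [0,0,0],"yaw": 0,"jaw": 0.2},{"dp": [0,0,0],"yaw": 0,"jaw": 0.2}], newtons=15)

```text
t: 16.9
tool_pos: [0.4952, 0.1601, 0.0139]
tool_rot: [-2.942, -1.094, 0.028]
force: [-0.0, 0.9, 0.6]
opening: 0.0257
```

Request:
servo_tool(motion=[{"dp": [0,0,-0.1],"yaw": 0,"jaw": 0.2},{"dp": [0,0,-0.3],"yaw": 0,"jaw": 0.2},{"dp": [0,0,-0.4],"yaw": 0,"jaw": 0.2},{"dp": [0,0,-0.4],"yaw": 0,"jaw": 0.2},{"dp": [0,0,-0.4],"yaw": 0,"jaw": 0.2},{"dp": [0,0,-0.4],"yaw": 0,"jaw": 0.2},{"dp": [0,0,-0.3],"yaw": 0,"jaw": 0.2},{"dp": [0,0,-0.1],"yaw": 0,"jaw": 0.2},{"dp": [0,0,0],"yaw": 0,"jaw": 0.2},{"dp": [0,0,0],"yaw": 0,"jaw": 0.2}], newtons=20)

```text
t: 17.9
tool_pos: [0.4962, 0.1601, 0.1399]
tool_rot: [-2.942, -1.093, 0.03]
force: [-0.7, 1.1, -0.5]
opening: 0.0259
```

```bash
python3 -c "
from h import *
plan(.480,-.177,.14,179.2,22)
cv2.imwrite('pics/side12.png',optics.snapshot('side')[:,:,::-1]);cv2.imwrite('pics/top12.png',optics.snapshot('top')[:,:,::-1])
b=cv2.imread('pics/side12.png');a=cv2.imread('pics/top12.png')
cv2.imwrite('pics/m12.png',np.hstack([cv2.resize(a[150:240,190:300],(400,327)),cv2.resize(b[180:290,230:360],(400,338))[:327]]))"
```

```text
t 17.9 pos [0.4962 0.1601 0.1399] ang 40.8 turn 138.4 F [-0.7  1.1 -0.5] open 25.9 tilt [-0.017 -0.01  -1.   ] q [-0.58  0.37  0.27  1.95 -0.13  0.86 -1.1 ]
[np.float64(-0.21), np.float64(0.22), np.float64(-0.0)] yaw -0.21
[np.float64(-0.23), np.float64(0.2), np.float64(-0.0)] yaw -0.21
[np.float64(-0.25), np.float64(0.17), np.float64(-0.0)] yaw -0.21
[np.float64(-0.27), np.float64(0.14), np.float64(-0.0)] yaw -0.21
[np.float64(-0.29), np.float64(0.11), np.float64(-0.0)] yaw -0.21
[np.float64(-0.3), np.float64(0.08), np.float64(-0.0)] yaw -0.21
[np.float64(-0.3), np.float64(0.05), np.float64(-0.0)] yaw -0.21
[np.float64(-0.31), np.float64(0.01), np.float64(-0.0)] yaw -0.21
[np.float64(-0.31), np.float64(-0.02), np.float64(-0.0)] yaw -0.21
[np.float64(-0.3), np.float64(-0.05), np.float64(-0.0)] yaw -0.21
[np.float64(-0.29), np.float64(-0.09), np.float64(-0.0)] yaw -0.21
[np.float64(-0.28), np.float64(-0.12), np.float64(-0.0)] yaw -0.21
[np.float64(-0.27), np.float64(-0.15), np.float64(-0.0)] yaw -0.21
[np.float64(-0.25), np.float64(-0.18), np.float64(-0.0)] yaw -0.21
[np.float64(-0.23), np.float64(-0.2), np.float64(-0.0)] yaw -0.21
[np.float64(-0.21), np.float64(-0.23), np.float64(-0.0)] yaw -0.21
[np.float64(-0.18), np.float64(-0.25), np.float64(-0.0)] yaw -0.21
[np.float64(-0.15), np.float64(-0.27), np.float64(-0.0)] yaw -0.21
[np.float64(-0.12), np.float64(-0.28), np.float64(-0.0)] yaw -0.21
[np.float64(-0.09), np.float64(-0.29), np.float64(-0.0)] yaw -0.21
[np.float64(-0.06), np.float64(-0.3), np.float64(-0.0)] yaw -0.21
[np.float64(-0.02), np.float64(-0.31), np.float64(-0.0)] yaw -0.21
```

View pics/m12.png

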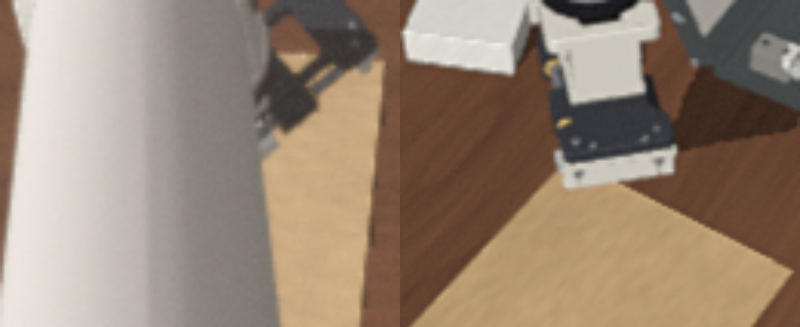

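Request:
servo_tool(motion=[{"dp": [-0.15,0.15,-0.05],"yaw": -0.12,"jaw": 0.2},{"dp": [-0.22,0.2,-0.05],"yaw": -0.21,"jaw": 0.2},{"dp": [-0.25,0.18,0],"yaw": -0.21,"jaw": 0.2},{"dp": [-0.27,0.15,0],"yaw": -0.21,"jaw": 0.2},{"dp": [-0.29,0.12,0],"yaw": -0.21,"jaw": 0.2},{"dp": [-0.3,0.09,0],"yaw": -0.21,"jaw": 0.2},{"dp": [-0.3,0.06,0],"yaw": -0.21,"jaw": 0.2},{"dp": [-0.31,0.03,0],"yaw": -0.21,"jaw": 0.2},{"dp": [-0.31,0,0],"yaw": -0.21,"jaw": 0.2},{"dp": [-0.3,-0.03,0],"yaw": -0.21,"jaw": 0.2}])

```text
t: 19.0
tool_pos: [0.484, 0.0074, 0.1361]
tool_rot: [-1.923, -2.453, 0.046]
force: [0.8, -0.2, -0.6]
opening: 0.0257
```

```bash
python3 -c "
from h import *
plan(.480,-.177,.135,179.2,13)"
```

```text
t 19.0 pos [0.484  0.0074 0.1361] ang 103.8 turn 75.4 F [ 0.8 -0.2 -0.6] open 25.7 tilt [ 0.001 -0.038 -0.999] q [-0.18  0.32  0.12  2.02 -0.04  0.84  0.21]
[np.float64(-0.27), np.float64(-0.07), np.float64(0.0)] yaw -0.193
[np.float64(-0.27), np.float64(-0.1), np.float64(0.0)] yaw -0.193
[np.float64(-0.25), np.float64(-0.13), np.float64(0.0)] yaw -0.193
[np.float64(-0.24), np.float64(-0.15), np.float64(0.0)] yaw -0.193
[np.float64(-0.22), np.float64(-0.18), np.float64(0.0)] yaw -0.193
[np.float64(-0.2), np.float64(-0.2), np.float64(0.0)] yaw -0.193
[np.float64(-0.18), np.float64(-0.22), np.float64(0.0)] yaw -0.193
[np.float64(-0.16), np.float64(-0.23), np.float64(0.0)] yaw -0.193
[np.float64(-0.14), np.float64(-0.25), np.float64(0.0)] yaw -0.193
[np.float64(-0.11), np.float64(-0.26), np.float64(0.0)] yaw -0.193
[np.float64(-0.08), np.float64(-0.27), np.float64(0.0)] yaw -0.193
[np.float64(-0.05), np.float64(-0.28), np.float64(0.0)] yaw -0.193
[np.float64(-0.03), np.float64(-0.28), np.float64(0.0)] yaw -0.193
```

Request:
servo_tool(motion=[{"dp": [-0.28,-0.07,0],"yaw": -0.2,"jaw": 0.2},{"dp": [-0.27,-0.1,0],"yaw": -0.2,"jaw": 0.2},{"dp": [-0.26,-0.13,0],"yaw": -0.2,"jaw": 0.2},{"dp": [-0.25,-0.16,0],"yaw": -0.2,"jaw": 0.2},{"dp": [-0.23,-0.18,0],"yaw": -0.2,"jaw": 0.2},{"dp": [-0.21,-0.2,0],"yaw": -0.2,"jaw": 0.2},{"dp": [-0.2,-0.23,0],"yaw": -0.2,"jaw": 0.2},{"dp": [-0.18,-0.25,0],"yaw": -0.2,"jaw": 0.2},{"dp": [-0.14,-0.25,0],"yaw": -0.2,"jaw": 0.2},{"dp": [-0.1,-0.25,0],"yaw": -0.2,"jaw": 0.2}])

```text
t: 20.0
tool_pos: [0.4797, -0.1442, 0.1273]
tool_rot: [-0.367, -3.065, 0.019]
force: [0.7, -0.3, 0.1]
opening: 0.0258
```

```bash
python3 -c "
from h import *
plan(.480,-.177,.08,179.2,5)"
```

```text
t 20.0 pos [ 0.4797 -0.1442  0.1273] ang 166.3 turn 12.9 F [ 0.7 -0.3  0.1] open 25.8 tilt [ 0.053 -0.019 -0.998] q [ 0.24  0.37 -0.02  1.97  0.03  0.85  1.53]
[np.float64(-0.03), np.float64(-0.13), np.float64(0.19)] yaw -0.086
[np.float64(-0.03), np.float64(-0.13), np.float64(0.19)] yaw -0.086
[np.float64(-0.02), np.float64(-0.13), np.float64(0.19)] yaw -0.086
[np.float64(-0.01), np.float64(-0.13), np.float64(0.19)] yaw -0.086
[np.float64(-0.01), np.float64(-0.13), np.float64(0.19)] yaw -0.086
```

Request:
servo_tool(motion=[{"dp": [-0.04,-0.14,0.05],"yaw": -0.08,"jaw": 0.2},{"dp": [-0.04,-0.12,0.1],"yaw": -0.08,"jaw": 0.2},{"dp": [-0.03,-0.1,0.15],"yaw": -0.08,"jaw": 0.2},{"dp": [-0.02,-0.08,0.15],"yaw": -0.06,"jaw": 0.2},{"dp": [-0.02,-0.04,0.15],"yaw": -0.04,"jaw": 0.2},{"dp": [-0.02,0,0.15],"yaw": 0,"jaw": 0.2},{"dp": [0,0,0.1],"yaw": 0,"jaw": 0.2},{"dp": [0,0,0.05],"yaw": 0,"jaw": 0.2},{"dp": [0,0,0],"yaw": 0,"jaw": 0.2},{"dp": [0,0,0],"yaw": 0,"jaw": 0.2}])

```text
t: 21.0
tool_pos: [0.4768, -0.1716, 0.0738]
tool_rot: [-0.085, -3.074, 0.006]
force: [0.3, 0.2, -0.6]
opening: 0.0258
```

```bash
python3 -c "
from h import *
plan(.480,-.177,.035,179.2,1)
cv2.imwrite('pics/side13.png',optics.snapshot('side')[:,:,::-1])
b=cv2.imread('pics/side13.png')
cv2.imwrite('pics/m13.png',cv2.resize(b[120:230,310:440],None,fx=5,fy=5))"
```

```text
t 21.0 pos [ 0.4768 -0.1716  0.0738] ang 176.8 turn 2.4 F [ 0.3  0.2 -0.6] open 25.8 tilt [ 0.066 -0.006 -0.998] q [ 0.31  0.47 -0.04  1.98  0.06  0.76  1.75]
[np.float64(-0.07), np.float64(-0.1), np.float64(0.78)] yaw -0.08
```

View pics/m13.png

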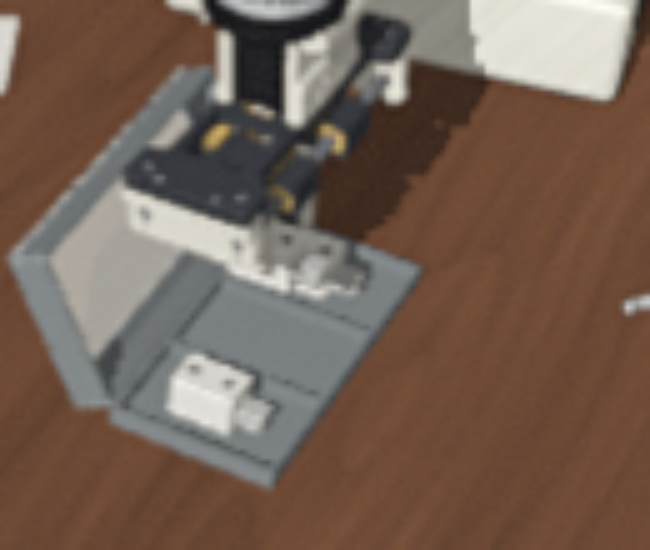

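Request:
servo_tool(motion=[{"dp": [-0.04,-0.04,0.1],"yaw": -0.03,"jaw": 0.2},{"dp": [-0.04,-0.04,0.15],"yaw": -0.03,"jaw": 0.2},{"dp": [-0.03,-0.02,0.15],"yaw": -0.02,"jaw": 0.2},{"dp": [-0.02,0,0.15],"yaw": 0,"jaw": 0.2},{"dp": [-0.01,0,0.15],"yaw": 0,"jaw": 0.2},{"dp": [0,0,0.1],"yaw": 0,"jaw": 0.2},{"dp": [0,0,0.05],"yaw": 0,"jaw": 0.2},{"dp": [0,0,0],"yaw": 0,"jaw": 0.2},{"dp": [0,0,0],"yaw": 0,"jaw": 0.2},{"dp": [0,0,0],"yaw": 0,"jaw": 0.2}])

```text
t: 22.05
tool_pos: [0.4816, -0.1773, 0.0273]
tool_rot: [-0.015, -3.076, 0.004]
force: [-0.0, 0.2, 0.1]
opening: 0.0259
```

```bash
python3 -c "
from h import *
plan(.480,-.177,.0155,179.2,1)
cv2.imwrite('pics/side14.png',optics.snapshot('side')[:,:,::-1])
b=cv2.imread('pics/side14.png')
cv2.imwrite('pics/m14.png',cv2.resize(b[120:230,310:440],None,fx=5,fy=5))"
```

```text
t 22.05 pos [ 0.4816 -0.1773  0.0273] ang 179.4 turn -0.2 F [-0.   0.2  0.1] open 25.9 tilt [ 0.065 -0.003 -0.998] q [ 0.32  0.55 -0.05  1.98  0.07  0.67  1.78]
[np.float64(0.03), np.float64(0.01), np.float64(0.24)] yaw 0.008
```

View pics/m14.png

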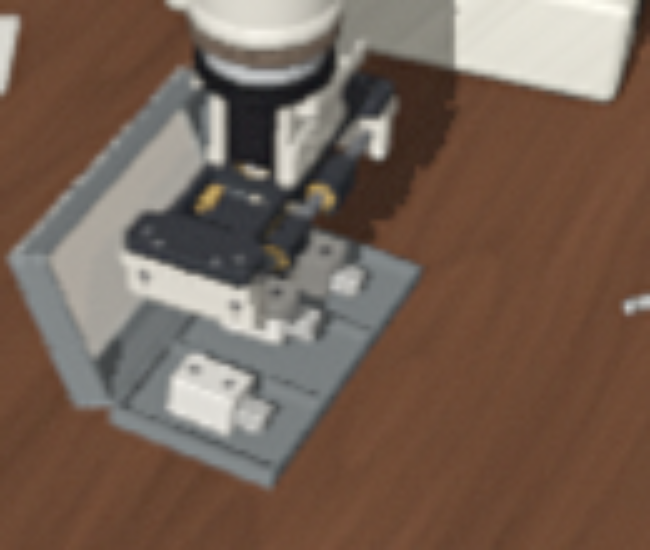

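Request:
servo_tool(motion=[{"dp": [0,0,0.08],"yaw": 0,"jaw": 0.2},{"dp": [0,0,0.08],"yaw": 0,"jaw": 0.2},{"dp": [0,0,0.04],"yaw": 0,"jaw": 0.2},{"dp": [0,0,0.02],"yaw": 0,"jaw": 0.2},{"dp": [0,0,0],"yaw": 0,"jaw": 0.2},{"dp": [0,0,0],"yaw": 0,"jaw": 0.2},{"dp": [0,0,0],"yaw": 0,"jaw": 0.2},{"dp": [0,0,0],"yaw": 0,"jaw": 0.2},{"dp": [0,0,0],"yaw": 0,"jaw": 0.2},{"dp": [0,0,0],"yaw": 0,"jaw": 0.2}])

```text
t: 23.1
tool_pos: [0.4817, -0.1776, 0.0163]
tool_rot: [-0.015, -3.078, 0.005]
force: [-0.2, 0.1, -0.2]
opening: 0.0256
```

```bash
python3 -c "
from h import *
plan(.480,-.177,.0155,179.2,1)"
```

```text
t 23.1 pos [ 0.4817 -0.1776  0.0163] ang 179.4 turn -0.2 F [-0.2  0.1 -0.2] open 25.6 tilt [ 0.064 -0.004 -0.998] q [ 0.32  0.57 -0.05  1.98  0.08  0.65  1.78]
[np.float64(0.03), np.float64(0.01), np.float64(0.02)] yaw 0.008
```

Down 1 mm more, then open just enough and rise.

Request:
servo_tool(motion=[{"dp": [0,0,0.03],"yaw": 0,"jaw": 0.2},{"dp": [0,0,0],"yaw": 0,"jaw": 0.2},{"dp": [0,0,0],"yaw": 0,"jaw": 0.4},{"dp": [0,0,0],"yaw": 0,"jaw": 0.4},{"dp": [0,0,0],"yaw": 0,"jaw": 0.4},{"dp": [0,0,-0.15],"yaw": 0,"jaw": 0.4},{"dp": [0,0,-0.3],"yaw": 0,"jaw": 0.4},{"dp": [0,0,-0.4],"yaw": 0,"jaw": 0.4},{"dp": [0,0,-0.4],"yaw": 0,"jaw": 0.4},{"dp": [0,0,-0.4],"yaw": 0,"jaw": 0.4}])

```text
t: 24.1
tool_pos: [0.4846, -0.1766, 0.0987]
tool_rot: [-0.015, -3.072, 0.002]
force: [0.7, -0.3, 0.2]
opening: 0.0368
```

```bash
python3 -c "
from h import *
plan(.62,-.177,.2,179.2,10)
cv2.imwrite('pics/side15.png',optics.snapshot('side')[:,:,::-1])
b=cv2.imread('pics/side15.png')
cv2.imwrite('pics/m15.png',cv2.resize(b[120:230,310:440],None,fx=5,fy=5))"
```

```text
t 24.1 pos [ 0.4846 -0.1766  0.0987] ang 179.4 turn -0.2 F [ 0.7 -0.3  0.2] open 36.8 tilt [ 0.07  -0.002 -0.998] q [ 0.33  0.44 -0.06  1.94  0.06  0.83  1.8 ]
[np.float64(-0.27), np.float64(0.0), np.float64(-0.2)] yaw 0.001
[np.float64(-0.27), np.float64(0.0), np.float64(-0.2)] yaw 0.001
[np.float64(-0.27), np.float64(0.0), np.float64(-0.2)] yaw 0.001
[np.float64(-0.27), np.float64(0.0), np.float64(-0.2)] yaw 0.001
[np.float64(-0.27), np.float64(0.0), np.float64(-0.2)] yaw 0.001
[np.float64(-0.27), np.float64(0.0), np.float64(-0.2)] yaw 0.001
[np.float64(-0.27), np.float64(0.0), np.float64(-0.2)] yaw 0.001
[np.float64(-0.27), np.float64(0.0), np.float64(-0.2)] yaw 0.001
[np.float64(-0.27), np.float64(0.0), np.float64(-0.2)] yaw 0.001
[np.float64(-0.27), np.float64(0.0), np.float64(-0.2)] yaw 0.001
```

View pics/m15.png

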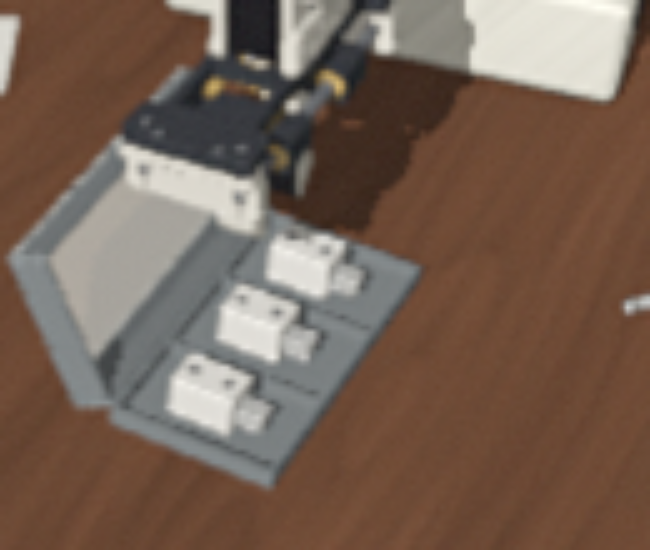

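All three latches sit alike, tongues to the front. Next is the lid. I'll check the clearance behind it, then close the jaws and go over.

```bash
python3 -c "
from h import *
print(unproj('top',[[308,108],[317,133],[368,118],[358,88]],.035))
# lid corners from side0 approx
H=np.array([.525,-.177,.012])
for th in (1.6,1.8,2.0,2.1):
  P=[H+[-.1*np.cos(th)+.024*np.sin(th),y,.1*np.sin(th)+.024*np.cos(th)] for y in (.098,-.098)]
  Q=[H+[-.1*np.cos(th),y,.1*np.sin(th)] for y in (.098,-.098)]
  print(th,proj('side',P).round(1).tolist(),proj('side',Q).round(1).tolist(),proj('top',P).round(1).tolist(),proj('top',Q).round(1).tolist())
"
```

```text
[[ 0.75248859  0.03948547  0.035     ]
 [ 0.67724027  0.01221756  0.035     ]
 [ 0.72653807 -0.13377691  0.035     ]
 [ 0.8192113  -0.10532883  0.035     ]]
1.6 [[324.0, 170.2], [356.5, 131.5]] [[332.0, 173.0], [364.0, 133.8]] [[351.7, 169.8], [426.1, 171.5]] [[351.7, 178.7], [426.5, 180.3]]
1.8 [[317.6, 170.0], [350.4, 131.5]] [[325.3, 171.3], [357.8, 132.4]] [[351.4, 163.4], [425.0, 165.1]] [[351.6, 171.5], [425.9, 173.2]]
2.0 [[311.9, 170.9], [344.9, 132.7]] [[319.0, 170.8], [351.8, 132.2]] [[351.0, 158.2], [423.7, 159.9]] [[351.4, 165.1], [425.0, 166.8]]
2.1 [[309.4, 171.9], [342.5, 133.8]] [[316.1, 171.0], [349.0, 132.6]] [[350.7, 156.1], [422.9, 157.8]] [[351.2, 162.3], [424.4, 164.1]]
```

Request:
servo_tool(motion=[{"dp": [0,0,-0.3],"yaw": 0,"jaw": 0.2},{"dp": [0,0,-0.3],"yaw": 0,"jaw": 0},{"dp": [-0.1,0,-0.3],"yaw": 0,"jaw": 0},{"dp": [-0.2,0,-0.2],"yaw": 0,"jaw": 0},{"dp": [-0.3,0,-0.1],"yaw": 0,"jaw": 0},{"dp": [-0.3,0,0],"yaw": 0,"jaw": 0},{"dp": [-0.3,0,0],"yaw": 0,"jaw": 0},{"dp": [-0.3,0,0],"yaw": 0,"jaw": 0},{"dp": [-0.3,0,0],"yaw": 0,"jaw": 0},{"dp": [-0.3,0,0],"yaw": 0,"jaw": 0}])

```text
t: 25.15
tool_pos: [0.5986, -0.1793, 0.1637]
tool_rot: [-0.018, -3.083, 0.008]
force: [-0.5, -0.5, -0.2]
opening: 0.0007
```

```bash
python3 -c "
from h import *
plan(.63,-.177,.16,179.2,10)
cv2.imwrite('pics/side16.png',optics.snapshot('side')[:,:,::-1])
b=cv2.imread('pics/side16.png')
cv2.imwrite('pics/m16.png',cv2.resize(b[100:230,280:440],None,fx=4.5,fy=4.5))"
```

```text
t 25.15 pos [ 0.5986 -0.1793  0.1637] ang 179.3 turn -0.1 F [-0.5 -0.5 -0.2] open 0.7 tilt [ 0.059 -0.006 -0.998] q [ 0.28  0.52 -0.06  1.63  0.06  1.05  1.76]
[np.float64(-0.06), np.float64(0.01), np.float64(0.01)] yaw 0.0
[np.float64(-0.06), np.float64(0.01), np.float64(0.01)] yaw 0.0
[np.float64(-0.06), np.float64(0.01), np.float64(0.01)] yaw 0.0
[np.float64(-0.06), np.float64(0.01), np.float64(0.01)] yaw 0.0
[np.float64(-0.06), np.float64(0.01), np.float64(0.01)] yaw 0.0
[np.float64(-0.06), np.float64(0.01), np.float64(0.01)] yaw 0.0
[np.float64(-0.06), np.float64(0.01), np.float64(0.01)] yaw 0.0
[np.float64(-0.06), np.float64(0.01), np.float64(0.01)] yaw 0.0
[np.float64(-0.06), np.float64(0.01), np.float64(0.01)] yaw 0.0
[np.float64(-0.06), np.float64(0.01), np.float64(0.01)] yaw 0.0
```

View pics/m16.png

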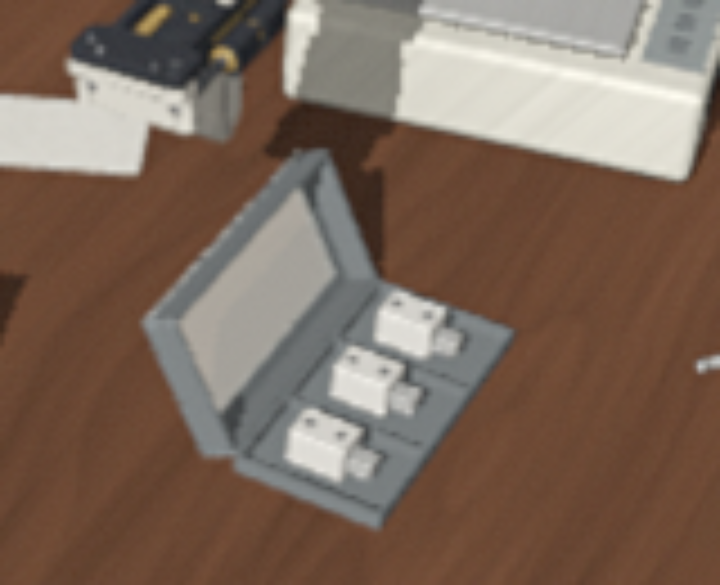

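The lid's outer corner at pixel (312,171) puts its angle at about 2.0 rad. Behind it is clear: the labels start at x > 0.67. I'll go down behind the lid.

Request:
servo_tool(motion=[{"dp": [-0.2,0,0],"yaw": 0,"jaw": 0},{"dp": [-0.15,0,0],"yaw": 0,"jaw": 0},{"dp": [-0.1,0,0],"yaw": 0,"jaw": 0},{"dp": [-0.06,0,0.1],"yaw": 0,"jaw": 0},{"dp": [-0.03,0,0.2],"yaw": 0,"jaw": 0},{"dp": [-0.03,0,0.3],"yaw": 0,"jaw": 0},{"dp": [-0.03,0,0.3],"yaw": 0,"jaw": 0},{"dp": [-0.03,0,0.3],"yaw": 0,"jaw": 0},{"dp": [-0.02,0,0.2],"yaw": 0,"jaw": 0},{"dp": [0,0,0.1],"yaw": 0,"jaw": 0}])

```text
t: 26.2
tool_pos: [0.6272, -0.1795, 0.079]
tool_rot: [-0.017, -3.081, 0.007]
force: [0.3, 0.5, 0.1]
opening: 0.0005
```

```bash
python3 -c "
from h import *
plan(.60,-.177,.075,179.2,10)
cv2.imwrite('pics/side17.png',optics.snapshot('side')[:,:,::-1])
b=cv2.imread('pics/side17.png')
cv2.imwrite('pics/m17.png',cv2.resize(b[80:230,260:440],None,fx=4,fy=4))"
```

```text
t 26.2 pos [ 0.6272 -0.1795  0.079 ] ang 179.4 turn -0.2 F [0.3 0.5 0.1] open 0.5 tilt [ 0.061 -0.005 -0.998] q [ 0.27  0.67 -0.06  1.6   0.06  0.93  1.74]
[np.float64(0.05), np.float64(0.0), np.float64(0.01)] yaw 0.001
[np.float64(0.05), np.float64(0.0), np.float64(0.01)] yaw 0.001
[np.float64(0.05), np.float64(0.0), np.float64(0.01)] yaw 0.001
[np.float64(0.05), np.float64(0.0), np.float64(0.01)] yaw 0.001
[np.float64(0.05), np.float64(0.0), np.float64(0.01)] yaw 0.001
[np.float64(0.05), np.float64(0.0), np.float64(0.01)] yaw 0.001
[np.float64(0.05), np.float64(0.0), np.float64(0.01)] yaw 0.001
[np.float64(0.05), np.float64(0.0), np.float64(0.01)] yaw 0.001
[np.float64(0.05), np.float64(0.0), np.float64(0.01)] yaw 0.001
[np.float64(0.05), np.float64(0.0), np.float64(0.01)] yaw 0.001
```

View pics/m17.png

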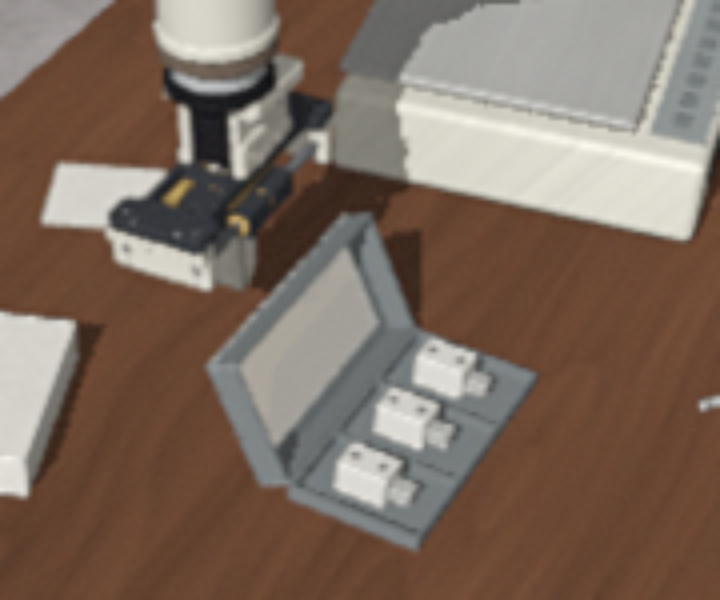

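Request:
servo_tool(motion=[{"dp": [0.1,0,0],"yaw": 0,"jaw": 0},{"dp": [0.16,0,0],"yaw": 0,"jaw": 0},{"dp": [0.16,0,0],"yaw": 0,"jaw": 0},{"dp": [0.16,0,0],"yaw": 0,"jaw": 0},{"dp": [0.16,0,0],"yaw": 0,"jaw": 0},{"dp": [0.16,0,0],"yaw": 0,"jaw": 0},{"dp": [0.16,0,0],"yaw": 0,"jaw": 0},{"dp": [0.16,0,0],"yaw": 0,"jaw": 0},{"dp": [0.16,0,0],"yaw": 0,"jaw": 0},{"dp": [0.16,0,0],"yaw": 0,"jaw": 0}])

```text
t: 27.25
tool_pos: [0.5512, -0.1792, 0.089]
tool_rot: [-0.016, -3.097, 0.011]
force: [2.8, -0.5, 1.3]
opening: 0.0006
```

```bash
python3 -c "
from h import *
plan(.525,-.177,.09,179.2,10)
cv2.imwrite('pics/side18.png',optics.snapshot('side')[:,:,::-1])
b=cv2.imread('pics/side18.png')
cv2.imwrite('pics/m18.png',cv2.resize(b[80:230,260:440],None,fx=4,fy=4))"
```

```text
t 27.25 pos [ 0.5512 -0.1792  0.089 ] ang 179.4 turn -0.2 F [ 2.8 -0.5  1.3] open 0.6 tilt [ 0.045 -0.007 -0.999] q [ 0.3   0.54 -0.06  1.81  0.06  0.84  1.77]
[np.float64(0.05), np.float64(0.0), np.float64(-0.0)] yaw 0.001
[np.float64(0.05), np.float64(0.0), np.float64(-0.0)] yaw 0.001
[np.float64(0.05), np.float64(0.0), np.float64(-0.0)] yaw 0.001
[np.float64(0.05), np.float64(0.0), np.float64(-0.0)] yaw 0.001
[np.float64(0.05), np.float64(0.0), np.float64(-0.0)] yaw 0.001
[np.float64(0.05), np.float64(0.0), np.float64(-0.0)] yaw 0.001
[np.float64(0.05), np.float64(0.0), np.float64(-0.0)] yaw 0.001
[np.float64(0.05), np.float64(0.0), np.float64(-0.0)] yaw 0.001
[np.float64(0.05), np.float64(0.0), np.float64(-0.0)] yaw 0.001
[np.float64(0.05), np.float64(0.0), np.float64(-0.0)] yaw 0.001
```

View pics/m18.png

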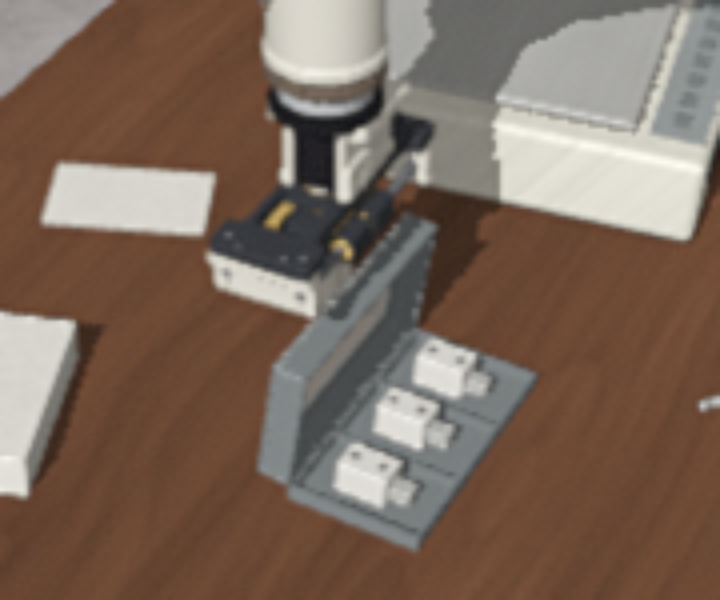

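The lid is upright at about 2.8 N. I'll keep following the arc forward.

Request:
servo_tool(motion=[{"dp": [0.15,0,-0.03],"yaw": 0,"jaw": 0},{"dp": [0.16,0,-0.03],"yaw": 0,"jaw": 0},{"dp": [0.16,0,-0.02],"yaw": 0,"jaw": 0},{"dp": [0.16,0,0],"yaw": 0,"jaw": 0},{"dp": [0.16,0,0],"yaw": 0,"jaw": 0},{"dp": [0.15,0,0.04],"yaw": 0,"jaw": 0},{"dp": [0.14,0,0.06],"yaw": 0,"jaw": 0},{"dp": [0.13,0,0.08],"yaw": 0,"jaw": 0},{"dp": [0.12,0,0.1],"yaw": 0,"jaw": 0},{"dp": [0.1,0,0.1],"yaw": 0,"jaw": 0}])

```text
t: 28.3
tool_pos: [0.4684, -0.1782, 0.0753]
tool_rot: [-0.017, -3.09, 0.009]
force: [1.3, -0.3, 0.7]
opening: 0.0007
```

```bash
python3 -c "
from h import *
plan(.455,-.177,.05,179.2,10)
cv2.imwrite('pics/side19.png',optics.snapshot('side')[:,:,::-1])
b=cv2.imread('pics/side19.png')
cv2.imwrite('pics/m19.png',cv2.resize(b[80:230,260:440],None,fx=4,fy=4))"
```

```text
t 28.3 pos [ 0.4684 -0.1782  0.0753] ang 179.3 turn -0.1 F [ 1.3 -0.3  0.7] open 0.7 tilt [ 0.052 -0.006 -0.999] q [ 0.34  0.45 -0.06  2.01  0.07  0.74  1.8 ]
[np.float64(0.03), np.float64(0.0), np.float64(0.05)] yaw 0.0
[np.float64(0.03), np.float64(0.0), np.float64(0.05)] yaw 0.0
[np.float64(0.03), np.float64(0.0), np.float64(0.05)] yaw 0.0
[np.float64(0.03), np.float64(0.0), np.float64(0.05)] yaw 0.0
[np.float64(0.03), np.float64(0.0), np.float64(0.05)] yaw 0.0
[np.float64(0.03), np.float64(0.0), np.float64(0.05)] yaw 0.0
[np.float64(0.03), np.float64(0.0), np.float64(0.05)] yaw 0.0
[np.float64(0.03), np.float64(0.0), np.float64(0.05)] yaw 0.0
[np.float64(0.03), np.float64(0.0), np.float64(0.05)] yaw 0.0
[np.float64(0.03), np.float64(0.0), np.float64(0.05)] yaw 0.0
```

View pics/m19.png

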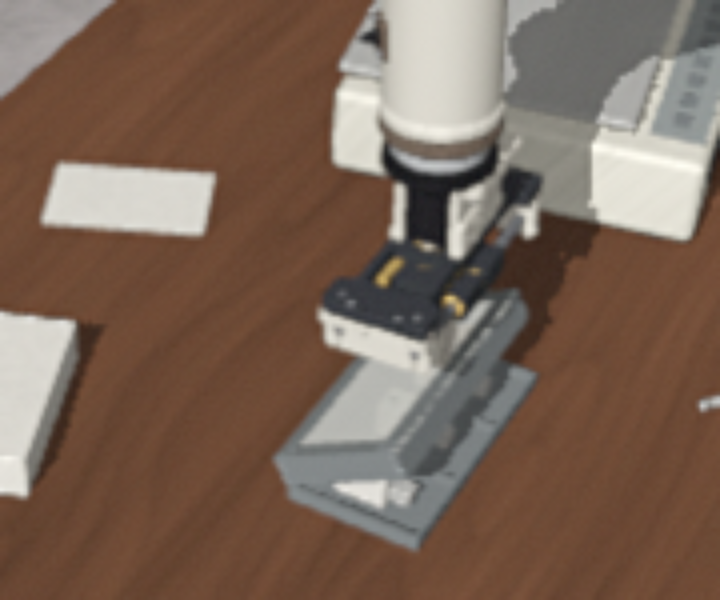

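Request:
servo_tool(motion=[{"dp": [0.07,0,0.1],"yaw": 0,"jaw": 0},{"dp": [0.07,0,0.1],"yaw": 0,"jaw": 0},{"dp": [0.05,0,0.12],"yaw": 0,"jaw": 0},{"dp": [0.03,0,0.12],"yaw": 0,"jaw": 0},{"dp": [0.02,0,0.12],"yaw": 0,"jaw": 0},{"dp": [0,0,0.12],"yaw": 0,"jaw": 0},{"dp": [0,0,0.1],"yaw": 0,"jaw": 0},{"dp": [0,0,0.05],"yaw": 0,"jaw": 0},{"dp": [0,0,0],"yaw": 0,"jaw": 0},{"dp": [0,0,0],"yaw": 0,"jaw": 0}])

```text
t: 29.35
tool_pos: [0.4494, -0.1782, 0.0374]
tool_rot: [-0.019, -3.081, 0.009]
force: [0.2, -0.3, 0.1]
opening: 0.0007
```

```bash
python3 -c "
from h import *
plan(.445,-.177,.036,179.2,1)
cv2.imwrite('pics/side20.png',optics.snapshot('side')[:,:,::-1])
b=cv2.imread('pics/side20.png')
cv2.imwrite('pics/m20.png',cv2.resize(b[80:230,260:440],None,fx=4,fy=4))"
```

```text
t 29.35 pos [ 0.4494 -0.1782  0.0374] ang 179.3 turn -0.1 F [ 0.2 -0.3  0.1] open 0.7 tilt [ 0.06  -0.006 -0.998] q [ 0.35  0.5  -0.05  2.05  0.08  0.65  1.8 ]
[np.float64(0.09), np.float64(0.02), np.float64(0.03)] yaw 0.003
```

View pics/m20.png

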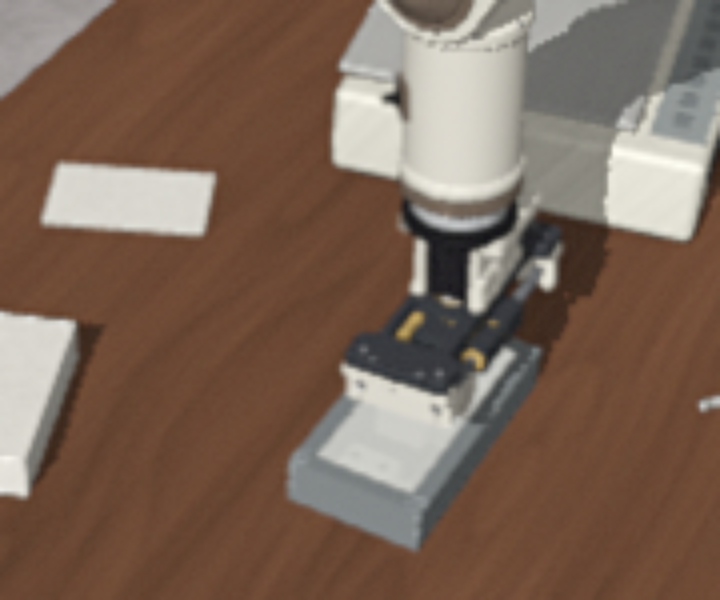

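Nearly shut. I'll press down gently and watch the force.

Request:
servo_tool(motion=[{"dp": [0.08,0,0.02],"yaw": 0,"jaw": 0},{"dp": [0.04,0,0.03],"yaw": 0,"jaw": 0},{"dp": [0,0,0.05],"yaw": 0,"jaw": 0},{"dp": [0,0,0.06],"yaw": 0,"jaw": 0},{"dp": [0,0,0.06],"yaw": 0,"jaw": 0},{"dp": [0,0,0.06],"yaw": 0,"jaw": 0},{"dp": [0,0,0.06],"yaw": 0,"jaw": 0},{"dp": [0,0,0.06],"yaw": 0,"jaw": 0},{"dp": [0,0,0.06],"yaw": 0,"jaw": 0},{"dp": [0,0,0.06],"yaw": 0,"jaw": 0}])

```text
t: 30.4
tool_pos: [0.4472, -0.1783, 0.0357]
tool_rot: [-0.019, -3.088, 0.013]
force: [-10.3, 4.6, 40.3]
opening: 0.0001
```

```bash
python3 -c "
from h import *
plan(.445,-.177,.036,179.2,1)
cv2.imwrite('pics/side21.png',optics.snapshot('side')[:,:,::-1])
b=cv2.imread('pics/side21.png')
cv2.imwrite('pics/m21.png',cv2.resize(b[130:230,310:420],None,fx=5,fy=5))"
```

```text
t 30.4 pos [ 0.4472 -0.1783  0.0357] ang 179.3 turn -0.1 F [-10.3   4.6  40.3] open 0.1 tilt [ 0.054 -0.009 -0.999] q [ 0.35  0.49 -0.05  2.07  0.08  0.63  1.8 ]
[np.float64(0.04), np.float64(0.02), np.float64(-0.01)] yaw 0.003
```

View pics/m21.png

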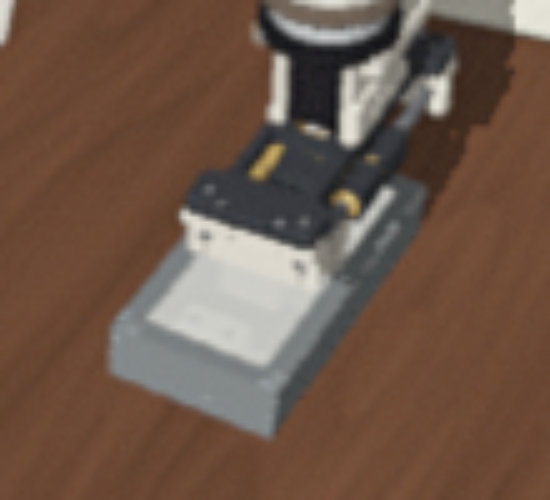

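It stops firm at z = 0.0357 under 40 N, so the lid is shut. I'll lift away and check.

Request:
servo_tool(motion=[{"dp": [0,0,-0.05],"yaw": 0,"jaw": 0},{"dp": [0,0,-0.2],"yaw": 0,"jaw": 0},{"dp": [0,0,-0.4],"yaw": 0,"jaw": 0},{"dp": [0,0,-0.6],"yaw": 0,"jaw": 0},{"dp": [0,0,-0.6],"yaw": 0,"jaw": 0},{"dp": [0,0,-0.6],"yaw": 0,"jaw": 0},{"dp": [0,0,-0.6],"yaw": 0,"jaw": 0},{"dp": [0,0,-0.5],"yaw": 0,"jaw": 0},{"dp": [0,0,-0.2],"yaw": 0,"jaw": 0},{"dp": [0,0,0],"yaw": 0,"jaw": 0}])

```text
t: 31.45
tool_pos: [0.4531, -0.1761, 0.2271]
tool_rot: [-0.02, -3.078, 0.008]
force: [0.5, -0.2, 0.4]
opening: 0.0005
```

Request:
servo_tool(motion=[{"dp": [0,0.2,0],"yaw": 0,"jaw": 0},{"dp": [0,0.4,0],"yaw": 0,"jaw": 0},{"dp": [0,0.5,0],"yaw": 0,"jaw": 0},{"dp": [0,0.5,0],"yaw": 0,"jaw": 0},{"dp": [0,0.5,0],"yaw": 0,"jaw": 0},{"dp": [0,0.5,0],"yaw": 0,"jaw": 0},{"dp": [0,0.5,0],"yaw": 0,"jaw": 0},{"dp": [0,0.3,0],"yaw": 0,"jaw": 0},{"dp": [0,0,0],"yaw": 0,"jaw": 0},{"dp": [0,0,0],"yaw": 0,"jaw": 0}])

```text
t: 32.45
tool_pos: [0.4427, 0.0063, 0.2097]
tool_rot: [-0.017, -3.048, 0.001]
force: [-0.6, 0.2, -0.0]
opening: 0.0003
```

```bash
python3 -c "
from h import *
plan(.445,-.177,.3,179.2,1)
for n in ('side','top'): cv2.imwrite(f'pics/{n}22.png',optics.snapshot(n)[:,:,::-1])
b=cv2.imread('pics/side22.png');a=cv2.imread('pics/top22.png')
cv2.imwrite('pics/m22.png',np.hstack([cv2.resize(a[150:240,335:445],(400,327)),cv2.resize(b[130:230,300:420],(400,333))[:327]]))
for th in (0,.03,.06):
  P=[np.array([.525-.1*np.cos(th)+.024*np.sin(th),-.177+y,.012+.1*np.sin(th)+.024*np.cos(th)]) for y in (.098,-.098)]
  print(th,proj('side',P).round(1).tolist(),proj('top',P).round(1).tolist())"
```

```text
t 32.45 pos [0.4427 0.0063 0.2097] ang 179.4 turn -0.2 F [-0.6  0.2 -0. ] open 0.3 tilt [ 0.093 -0.001 -0.996] q [ 0.11  0.19 -0.2   2.    0.03  1.05  1.45]
[np.float64(-0.09), np.float64(-3.66), np.float64(-1.81)] yaw 0.006
0 [[365.4, 207.3], [394.2, 165.6]] [[348.9, 221.9], [420.1, 223.1]]
0.03 [[365.3, 206.4], [394.0, 164.8]] [[349.0, 221.5], [420.4, 222.7]]
0.06 [[365.0, 205.5], [393.9, 163.9]] [[349.1, 221.0], [420.6, 222.2]]
```

View pics/m22.png

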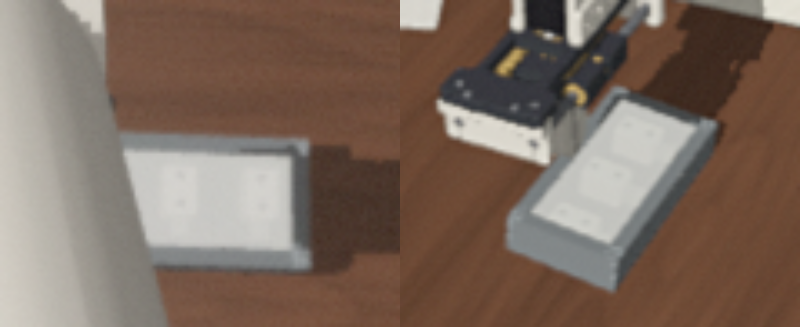

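View pics/top22.png

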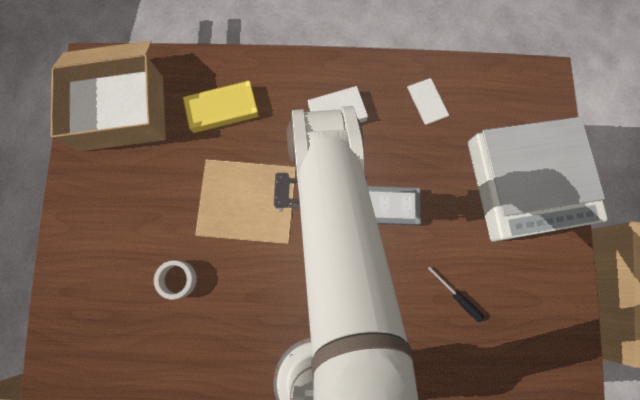

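```bash
python3 -c "
import cv2
b=cv2.imread('pics/side22.png');cv2.imwrite('pics/m23.png',cv2.resize(b[150:225,325:405],None,fx=8,fy=8,interpolation=cv2.INTER_CUBIC))"
```

```text
(no output)
```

View pics/m23.png

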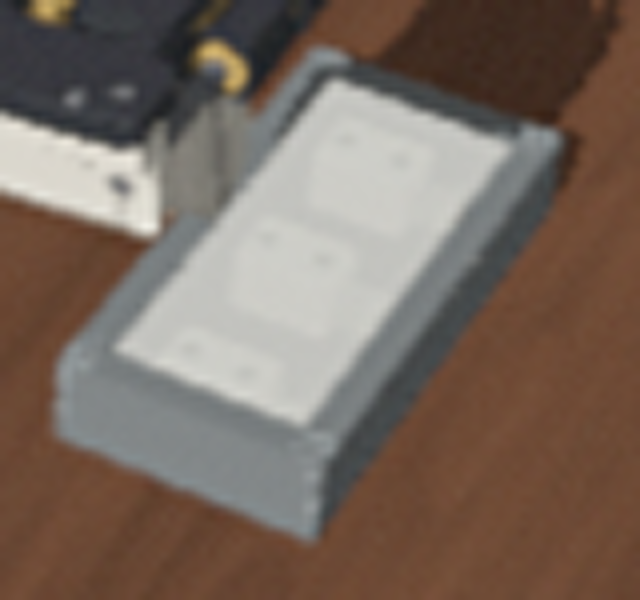

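The lid is flush with no wedge gap, and all three latches show through it. The tape, labels and screwdriver are at their original pixels, and the robot is clear.

```bash
python3 -c "
from cell import hand_in
print(hand_in())"
```

```text
the job is handed in; nothing more can be done
None
```

Both loose latches are packed and the lid is shut; the job was handed in at about 32.5 s of the 72 s allowed. `hand_in()` gives no verdict, so this rests on my own checks.

- **Latches:** One is in the end compartment and one in the middle. Side-view pictures taken before closing showed both flat, square and with tongues to the front, in line with the packed latch. The top view confirmed the end one only, because it was taken before the middle one was placed.
- **Lid:** I swung it over with the closed fingertips, peaking at about 3 N in the readings while swinging. I then pressed it until it stopped firm at z = 35.7 mm (36 mm expected). After the arm withdrew, the side view showed it flush with no gap.
- **Everything else:** The tape, labels and screwdriver look unmoved in the last top view. The arm partly hides the labels there.
- **Force:** The final press read 40 N vertically and about 42 N in total. It was made with the fingertips, and is well under the 120 N wrist limit.
- **Tool tilt:** The fast moves left the tool tilted by up to about 4°. The latches settled flat when released.
- **Camera disagreement:** The two cameras' rough picks of the case position differed by 4 to 9 mm in y. I aimed mainly by the top view and the packed latch, and the pictures after placing showed both latches well placed.

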